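# Load the density-lesson rack by heft, lightest to heaviest

### The arm

A 6-joint arm with a two-finger parallel gripper is mounted at the origin on the work surface. World frame = base frame: x ahead of the robot, y to its left, z up, the work surface at z = 0. Lengths are in m, angles in rad, forces in N, time in s.
With the tool pointing down it reaches from about 0.375 to 0.975 m from the base axis. Payload 3.8 kg.
Tool frame: the origin (TCP) lies midway between the tips of the shut fingers; the grasp point (between the pads) lies 19 mm behind it; z points along the fingers, y is the line along which they close (so a half turn about z gives the same grasp; the last joint's range is limited). The gripper opens to 85 mm and grips with 20 to 120 N. Pads are 22 mm wide; open, the fingers measure 114 mm over their backs; the gripper's body (76 mm by 85 mm) begins 54 mm behind the grasp point. The pads swing forward as they close: fully open they stand 13 mm farther back than shut.
Start: joints at [1.185, 0.264, 1.604, -0, 1.274, -0.037], TCP at [0.231, 0.634, 0.231] pointing down, gripper open.
Joint ranges: [-2.63, 2.63], [-0.94, 2.18], [0.31, 2.57], [-1.31, 4.45], [0, 2.66], [-2.55, 2.55]. Speed limits (rad/s): [2.57, 2.57, 3.14, 3.14, 3.14, 3.14].

### API

Orientations are given as a rotation vector (axis times angle).
In Python, from workcell import * gives the robot as it stands. The module is installed in compiled form; this text tells all that it offers.
- The arm moves only by the tool apply_moves, never from a script. Its arguments are lists of equal length, an entry for each row: "fingers": the opening, from 0 (shut) to 1 (fully open); "travel": the shift along the tool's x, y, z normalised to -1 to 1, where 1 is 0.05 m, a list of three; "rotation": the turn, a rotation vector about the tool's x, y, z normalised to -1 to 1, where 1 is 6 degrees, a list of three. In form: {"fingers": [fingers, ...], "travel": [[dx, dy, dz], ...], "rotation": [[ax, ay, az], ...]}. A call has 1 to 12 rows; each row shifts and turns the commanded pose from where the row before left it, along the tool's axes as they then stand; what a row does not reach is not made up. A row lasts 1/10 s, in which the tool goes at most 50 mm and 8.59 degrees, less where a joint would pass 70% of its speed; a pose out of reach is approached as far as the arm can. A call with a number of a shift or a turn outside -1 to 1 is refused whole. A call with a gripper value outside its range is refused whole. The fingers move at their own pace and stop on an object; "newtons" is the grip in N (left out, the last holds). Time passes only in rows, so rows that do not move let the fingers close. It gives the time, the measured TCP pose, the force, the opening and the grip force at its end, in the units of the state.
- read_state(): the state, without advancing time (a new reading comes with each control period).
- read_camera(name): name is "side" or "top"; returns a dict with "image" (480x640x3 uint8, red, green, blue), "fx", "fy", "cx", "cy" (pixels), "extrinsics" (4x4, takes a point from world to camera coordinates). Camera axes: x right, y down, z forward; pixel columns grow to the right and rows downward; lengths in m; the calibration is good to about 2 mm. A picture is of the moment at which its call begins. There is no depth.
- finish_job(): hands the job in; it is judged then, once.
Trained networks look in the newest picture that a camera, given by its name, has taken for a name from the list of things; names that differ only in an ending like _2 or _b are one class to them, and where a whole thing is asked for, a point or a joint stands for the part that bears it (a point fixed in the world has none). Each returns a list of dicts, best first, with "p" (0 to 1); they miss things now and then, are a little off and sometimes report something else, mostly with a low value. They report only what shows in the picture. A call takes as long as a camera call. They do not tell look-alikes from the thing itself.
- regions_of(camera, name): "mask" (480x640 bool, what is visible of it) and "bbox" ([left, top, width, height] in pixels, round what is visible of it).
- tip_of(camera, name): "location" ([column, row] in pixels: a listed point, or the origin of a listed thing).
The state is a dict: "time": time; "q": joint angles; "joint_vel": joint speeds; "joint_torque": joint torques, N m; "tool_pos": TCP position; "tcp_rot": TCP orientation; "wrist_force": force on the tool from outside, world axes, zero at the start; "torque": the same for the moment, N m; "width": opening from 0.0 (shut) to 1.0 (fully open); "grip_force": force on a finger pad.
Only numpy, scipy, OpenCV 4.12 (cv2) and the standard library are available. Lean on these libraries where they do the work, as an engineer would, in place of code of your own. Each camera call takes 0.05 s, during which the arm holds its last target. There are 200 camera calls.

### The job

Three look-alike canisters for the density lesson got mixed up: find by their weight in the gripper which is the lightest, the middle and the heaviest. Load them into the numbered wells under the lamp bar in this order: first the lightest into the well with one dot, then the middle one into the well with two dots, last the heaviest into the well with three dots. Set each down gently rather than dropping it, let go so that it stands upright on its sprung pad, and leave the beaker and the potato where they are.

Things in the scene. Friction and masses are not known exactly. Their poses are not given: they have to be found in the camera images.
- can_A: sealed blue canister with white lid, 50 mm diameter, 110 mm tall, upright; origin at the centre of its underside, z up. The three look the same and differ only in weight: about 130, 300 and 470 g (up to 10 % off); which is which changes from run to run and is found only by feel. A slug sits loose inside.
- can_B: sealed blue canister with white lid, 50 mm diameter, 110 mm tall, upright; origin at the centre of its underside, z up. The three look the same and differ only in weight: about 130, 300 and 470 g (up to 10 % off); which is which changes from run to run and is found only by feel. A slug sits loose inside.
- can_C: sealed blue canister with white lid, 50 mm diameter, 110 mm tall, upright; origin at the centre of its underside, z up. The three look the same and differ only in weight: about 130, 300 and 470 g (up to 10 % off); which is which changes from run to run and is found only by feel. A slug sits loose inside.
- rack: white base slab 150 x 400 x 8 mm (x, y, z) carrying three wells in a row along its y, at x = 0, y = -110, 0, +110 mm; origin at the centre of the slab's underside. Its front faces the robot (-x).
- lamp_bar (a point): middle of the front lower edge of the aluminium lamp bar on the rack: 75 x 398 x 18 mm, along the rack's y, above the back (+x) half of the wells: it covers rack x = +5 to +80 mm, underside 210 mm above the counter; posts 24 x 14 mm at rack x = +50, y = +-192 mm. A gripper pointing straight down over a well hits it: lean back towards -x.
- well_one: well number 1: yellow foot plate 136 x 88 mm with 1 black dot in front and behind, and an upright grey round cup, 66 mm outside, 58 mm inside diameter, its rim 52 mm above the origin. Origin on the cup's axis, at the underside of the foot plate (on top of the slab, 8 mm above the counter); z up. The wells' order along the rack changes from run to run. 
- pad_one (a joint): sprung white floor pad inside well 1, diameter 54 mm; 0 = empty, pad top 34 mm above the well's origin; value = how far (m) it has sunk, at most 0.026; it sinks about 4.5 mm per 100 g resting on it: about 6, 13.5 or 21 mm under the light, middle and heavy canister.
- well_two: well number 2: yellow foot plate 136 x 88 mm with 2 black dots in front and behind, and an upright grey round cup, 66 mm outside, 58 mm inside diameter, its rim 52 mm above the origin. Origin on the cup's axis, at the underside of the foot plate (on top of the slab, 8 mm above the counter); z up. The wells' order along the rack changes from run to run. 
- pad_two (a joint): sprung white floor pad inside well 2, diameter 54 mm; 0 = empty, pad top 34 mm above the well's origin; value = how far (m) it has sunk, at most 0.026; it sinks about 4.5 mm per 100 g resting on it: about 6, 13.5 or 21 mm under the light, middle and heavy canister.
- well_three: well number 3: yellow foot plate 136 x 88 mm with 3 black dots in front and behind, and an upright grey round cup, 66 mm outside, 58 mm inside diameter, its rim 52 mm above the origin. Origin on the cup's axis, at the underside of the foot plate (on top of the slab, 8 mm above the counter); z up. The wells' order along the rack changes from run to run. 
- pad_three (a joint): sprung white floor pad inside well 3, diameter 54 mm; 0 = empty, pad top 34 mm above the well's origin; value = how far (m) it has sunk, at most 0.026; it sinks about 4.5 mm per 100 g resting on it: about 6, 13.5 or 21 mm under the light, middle and heavy canister.
- beaker: open glass beaker, 80 mm diameter, 110 mm tall, standing on the counter; origin at the centre of its underside; bystander
- potato: potato lying on its side, about 135 x 70 mm, long along its x; origin under its middle on the counter; bystander
There are look-alikes about, which are no part of the job. Leave any green look-alike of the can_A alone. What is shaped like the can_B but pink is not meant.

How it is judged:
By the outcome, as a careful person would: the job done as asked, in the order asked, and still so for the second after the job is handed in, with the robot touching nothing.
It also fails if it takes over 72 s, if anything falls off the work surface, if the arm or the gripper's body presses on something with over 40 N, if the wrist force passes 120 N, or if a joint passes its speed limit or range.

## Working session

There is one attempt and no reset: what is moved stays moved. The work goes in short steps, Python scripts to look and compute and a tool call to move; the robot and the scene stay as the last step left them, time stands still between calls to the robot, and variables do not carry over. Pictures are saved under pics/ and viewed, at most 12 in all, crops included, and the job is handed in when it is done.

Besides the shell and the picture viewer there is one more tool, called after "Emit:" as name(argument=value, ...), one argument or row to a line, values as JSON. apply_moves: Moves the arm, as the interface text tells. Scaled input: -1 to 1 covers 0.05 m each way for a shift and 6 degrees each way for a turn. Its arguments: {"type":"object","properties":{"fingers":{"type":"array","items":{"type":"number"}},"travel":{"type":"array","items":{"type":"array","items":{"type":"number"}}},"rotation":{"type":"array","items":{"type":"array","items":{"type":"number"}}},"newtons":{"type":"number"}},"required":["fingers","travel","rotation"]}

```bash
mkdir -p pics; python3 - <<'E'
from workcell import *
import cv2,numpy as np
for c in("side","top"):
    r=read_camera(c); cv2.imwrite(f"pics/{c}0.png",r["image"][:,:,::-1]); print(c,r["fx"],r["fy"],r["cx"],r["cy"]); print(np.round(r["extrinsics"],4).tolist())
    for n in("can_A","well_one","rack","beaker","potato","lamp_bar"):
        print(n,[(np.round(t["location"]).tolist(),round(t["p"],2)) for t in tip_of(c,n)])
s=read_state();print(s)
E
```

```text
side 585.0470217719123 585.0470217719123 315.0483825129259 236.46703037650673
[[0.8074, -0.5898, 0.0128, -0.4098], [-0.344, -0.4884, -0.8019, 0.2883], [0.4793, 0.6431, -0.5973, 0.9999], [0.0, 0.0, 0.0, 1.0]]
can_A [([351.0, 346.0], 0.62), ([314.0, 373.0], 0.59), ([395.0, 293.0], 0.23)]
well_one [([396.0, 294.0], 0.77)]
rack [([360.0, 270.0], 0.79)]
beaker [([217.0, 230.0], 0.58)]
potato [([404.0, 418.0], 0.82), ([216.0, 230.0], 0.47)]
lamp_bar [([365.0, 189.0], 0.57)]
top 496.3073847673596 496.3073847673596 317.9947529621459 238.19206188553582
[[0.0172, -0.9998, 0.005, -0.0178], [-0.9834, -0.0178, -0.1807, 0.5496], [0.1807, -0.0019, -0.9835, 1.0207], [0.0, 0.0, 0.0, 1.0]]
can_A [([392.0, 277.0], 0.89), ([394.0, 325.0], 0.8), ([365.0, 202.0], 0.19)]
well_one [([363.0, 204.0], 0.68), ([268.0, 206.0], 0.53)]
rack []
beaker [([268.0, 208.0], 0.74), ([165.0, 290.0], 0.72)]
potato [([470.0, 292.0], 0.98)]
lamp_bar [([314.0, 178.0], 0.79)]
{'time': 0.7, 'q': array([ 1.18511087e+00,  2.63863296e-01,  1.60395829e+00,  1.35995172e-05,
        1.27371366e+00, -3.69062143e-02]), 'joint_vel': array([-0.00056794, -0.0005567 , -0.00140766,  0.00042404, -0.00159916,
        0.000101  ]), 'joint_torque': array([ 1.24304999e-03, -5.14822805e+01, -3.67622280e+01, -1.99584451e-04,
        1.79601334e-04,  2.04545692e-06]), 'tool_pos': array([0.23068791, 0.63436968, 0.23132705]), 'tcp_rot': array([-5.45094512e-01, -3.09394120e+00, -9.24538074e-05]), 'wrist_force': array([-0.19084499,  0.3530026 , -0.44529687]), 'torque': array([-0.03233968,  0.01119152,  0.06784759]), 'grip_force': 0.0, 'width': 1.0024949842650057}
```

View pics/side0.png

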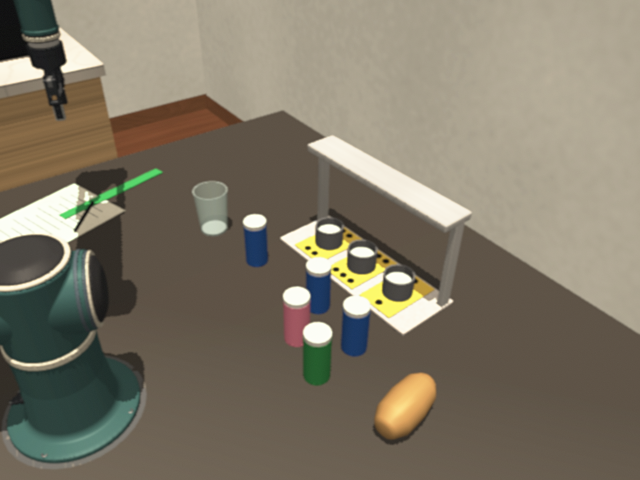

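View pics/top0.png

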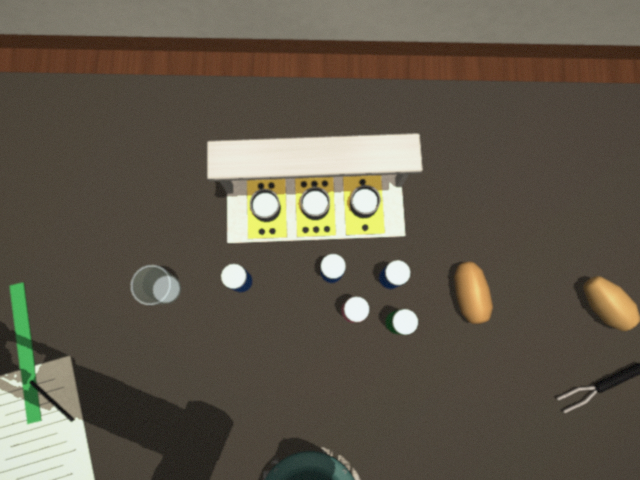

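```bash
cat > h.py <<'E'
from workcell import *
import cv2,numpy as np
from scipy.spatial.transform import Rotation as R
def ray(c,uv,z):
    E=c["extrinsics"]; d=E[:3,:3].T@np.array([(uv[0]-c["cx"])/c["fx"],(uv[1]-c["cy"])/c["fy"],1]); o=-E[:3,:3].T@E[:3,3]
    return o+d*(z-o[2])/d[2]
def proj(c,p):
    q=c["extrinsics"]@np.append(p,1); return np.array([c["fx"]*q[0]/q[2]+c["cx"],c["fy"]*q[1]/q[2]+c["cy"]])
def blobs(mask,amin,amax):
    n,l,s,ce=cv2.connectedComponentsWithStats(mask.astype(np.uint8))
    return [(ce[i],s[i]) for i in range(1,n) if amin<s[i][4]<amax]
E
python3 - <<'E'
from h import *
c=read_camera("top"); im=c["image"].astype(int)
print("cam",-c["extrinsics"][:3,:3].T@c["extrinsics"][:3,3])
mn=im.min(2); sat=im.max(2)-mn
for ce,s in blobs((mn>140)&(sat<50),150,900):
    print("white",np.round(ce,1),s[2:5],"z.11",ray(c,ce,.11)[:2].round(4),"z.042",ray(c,ce,.042)[:2].round(4))
m=((mn<60)&(im.max(2)<75)).astype(np.uint8)
for u,v in((265,206),(315,203),(364,202)):
    # dark ring of the cup: outer contour around the pad
    d=im[v-24:v+25,u-24:u+25]; cv2.imwrite(f"pics/w{u}.png",d)
g=blobs((im[:,:,0]>150)&(im[:,:,2]<110)&(im[:,:,1]>130),200,9000)
for ce,s in g: print("yellow",s, "front-left/right z.012",ray(c,(s[0],s[1]+s[3]),.012)[:2].round(3),ray(c,(s[0]+s[2],s[1]+s[3]),.012)[:2].round(3))
w=((mn>130)&(sat<60)).astype(np.uint8)
for ce,s in blobs(w,900,9000): 
    print("big",s)
for u,v in((228,242),(405,236)): print("slabcorner",ray(c,(u,v),.008)[:2].round(4))
# bar edge
for u,v in((209,179),(421,171)): print("bar front",ray(c,(u,v),.210)[:2].round(4))
k=c["image"][125:345,195:435]; cv2.imwrite("pics/crop1.png",cv2.resize(k,None,fx=3,fy=2.7,interpolation=cv2.INTER_CUBIC)[:,:,::-1])
E
```

```text
cam [ 0.3562521  -0.00615026  1.10326549]
white [364.4 200.8] [ 25  25 490] z.11 [ 0.6189 -0.1026] z.042 [ 0.6369 -0.1092]
white [314.7 202.8] [ 26  25 495] z.11 [ 6.128e-01 -1.000e-04] z.042 [6.304e-01 4.000e-04]
white [264.9 204.7] [ 26  24 494] z.11 [0.607  0.1025] z.042 [0.6241 0.1099]
white [332.8 265.6] [ 25  24 474] z.11 [ 0.4833 -0.0387] z.042 [ 0.4919 -0.0409]
white [397.6 272.2] [ 24  25 477] z.11 [ 0.4722 -0.1693] z.042 [ 0.4801 -0.1805]
white [233.1 275.7] [ 25  25 486] z.11 [0.4592 0.1608] z.042 [0.4662 0.1723]
white [165.7 288.7] [ 26  27 525] z.11 [0.4309 0.2939] z.042 [0.436  0.3144]
white [356.3 308.9] [ 25  25 499] z.11 [ 0.3976 -0.0865] z.042 [ 0.4004 -0.092 ]
white [405.1 321.4] [ 25  26 507] z.11 [ 0.3748 -0.1829] z.042 [ 0.376 -0.195]
yellow [294 177  41  45 467] front-left/right z.012 [0.593 0.046] [ 0.595 -0.046]
yellow [343 176  40  45 561] front-left/right z.012 [ 0.597 -0.064] [ 0.599 -0.154]
yellow [246 179  40  20 385] front-left/right z.012 [0.644 0.157] [0.646 0.066]
yellow [459 264  28  58 885] front-left/right z.012 [ 0.377 -0.318] [ 0.378 -0.378]
yellow [592 278  48  50 879] front-left/right z.012 [ 0.369 -0.606] [ 0.371 -0.71 ]
big [ 207  133  216   46 8212]
big [ 227  176  179   67 3490]
big [   0  388   95   92 6282]
slabcorner [0.5452 0.1931]
slabcorner [ 0.5661 -0.2037]
bar front [0.6292 0.1978]
bar front [ 0.6522 -0.1991][ WARN:0@0.756] global loadsave.cpp:1063 imwrite_ Unsupported depth image for selected encoder is fallbacked to CV_8U.
```

View pics/crop1.png

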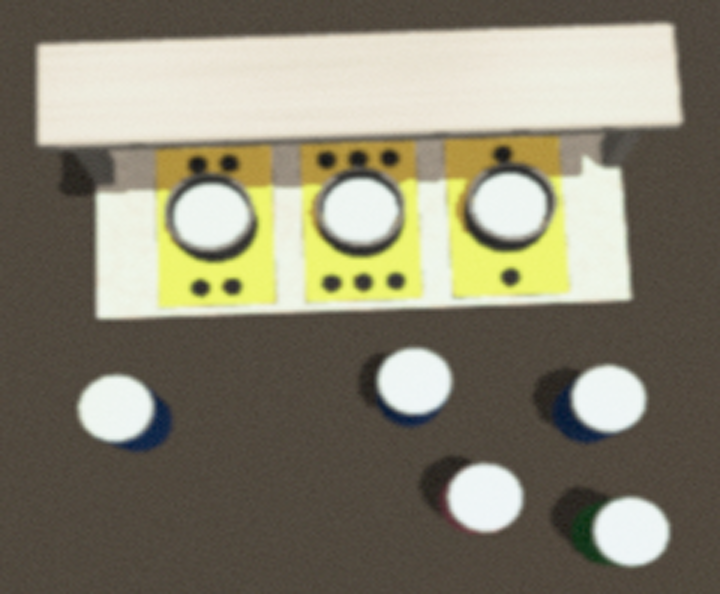

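The picture shows three blue canisters (lids at 235,277; 333,267; 397,272 in the top view). The pink one (356,309) and the green one (405,321) are the look-alikes and are not meant. From left to right the wells are two (265,205), three (315,203) and one (364,201). I'll start by moving above the left canister.

```bash
cat >> h.py <<'E'
import json,sys
def rot(a,t):
    a,t=np.radians([a,t]); z=np.array([np.sin(t)*np.cos(a),np.sin(t)*np.sin(a),-np.cos(t)]); y=np.array([-np.sin(a),np.cos(a),0])
    return R.from_matrix(np.c_[np.cross(y,z),y,z])
def G(p,a,t,off=.019):   # TCP for grasp point p
    return np.array(p)+off*rot(a,t).as_matrix()[:,2]
def plan(*ways,start=None):
    """ways: (tcp pos, a, t, rows). prints tool-frame rows from the measured pose (or start=(pos,a,t))"""
    s=read_state(); 
    p,r=(s["tool_pos"],R.from_rotvec(s["tcp_rot"])) if start is None else (np.array(start[0]),rot(*start[1:]))
    for P,a,t,n in ways:
        T=rot(a,t); w=(r.inv()*T).as_rotvec()/n; d=(np.array(P)-p)/n; tr=[];ro=[]
        for i in range(n):
            tr.append((r.inv().apply(d)/.05).round(2).tolist()); p=p+d; r=r*R.from_rotvec(w); ro.append((np.degrees(w)/6).round(2).tolist())
        if np.allclose(tr,tr[0],atol=.011): print(n,"x",tr[0],ro[0])
        else: print(n,tr,ro[0])
def st():
    s=read_state(); open("log.txt","a").write(json.dumps([list(map(float,s[k])) for k in("q","tool_pos","tcp_rot")])+"\n")
    print("t",s["time"],"pos",s["tool_pos"].round(4),"q",s["q"].round(3),"F",s["wrist_force"].round(2),"w",round(s["width"],3),"g",round(s["grip_force"],1))
    m=R.from_rotvec(s["tcp_rot"]).as_matrix(); print("z axis",m[:,2].round(3),"y",m[:,1].round(3))
E
python3 -c "
from h import *
st()
plan((G((.459,.161,.231),0,0),0,0,12))"
```

```text
t 0.75 pos [0.2307 0.6344 0.2313] q [ 1.185  0.264  1.604  0.     1.274 -0.037] F [ 0.27 -0.83 -0.07] w 1.002 g 0.0
z axis [ 0.  0. -1.] y [0.342 0.94  0.   ]
12 [[-0.63, -0.61, 0.03], [-0.61, -0.63, 0.03], [-0.59, -0.65, 0.03], [-0.57, -0.66, 0.03], [-0.55, -0.68, 0.03], [-0.53, -0.7, 0.03], [-0.51, -0.71, 0.03], [-0.49, -0.73, 0.03], [-0.47, -0.74, 0.03], [-0.45, -0.75, 0.03], [-0.43, -0.77, 0.03], [-0.4, -0.78, 0.03]] [0.0, 0.0, -0.28]
```

Emit:
apply_moves(
  fingers=[1,1,1,1,1,1,1,1,1,1,1,1],
  travel=[
    [-0.63,-0.61,0.03],
    [-0.61,-0.63,0.03],
    [-0.59,-0.65,0.03],
    [-0.57,-0.66,0.03],
    [-0.55,-0.68,0.03],
    [-0.53,-0.7,0.03],
    [-0.51,-0.71,0.03],
    [-0.49,-0.73,0.03],
    [-0.47,-0.74,0.03],
    [-0.45,-0.75,0.03],
    [-0.43,-0.77,0.03],
    [-0.4,-0.78,0.03],
  ],
  rotation=[
    [0,0,-0.28],
    [0,0,-0.28],
    [0,0,-0.28],
    [0,0,-0.28],
    [0,0,-0.28],
    [0,0,-0.28],
    [0,0,-0.28],
    [0,0,-0.28],
    [0,0,-0.28],
    [0,0,-0.28],
    [0,0,-0.28],
    [0,0,-0.28],
  ],
  newtons=40,
)

```text
time: 1.95
tool_pos: [0.4602, 0.1591, 0.2137]
tcp_rot: [-0.007, 3.14, 0.001]
wrist_force: [0.6, -0.3, 0.7]
width: 1.001
grip_force: 0.0
```

```bash
python3 -c "
from h import *
st()
s=read_state()
plan((s['tool_pos'],0,40,8))"
```

```text
t 1.95 pos [0.4602 0.1591 0.2137] q [ 0.282 -0.085  2.016  0.     1.21  -1.293] F [ 0.58 -0.28  0.66] w 1.001 g 0.0
z axis [ 0.001  0.    -1.   ] y [-0.004  1.     0.   ]
8 x [0.0, 0.0, 0.0] [0.0, -0.83, 0.0]
```

Emit:
apply_moves(
  fingers=[1,1,1,1,1,1,1,1],
  travel=[
    [0,0,0],
    [0,0,0],
    [0,0,0],
    [0,0,0],
    [0,0,0],
    [0,0,0],
    [0,0,0],
    [0,0,0],
  ],
  rotation=[
    [0,-0.83,0],
    [0,-0.83,0],
    [0,-0.83,0],
    [0,-0.83,0],
    [0,-0.83,0],
    [0,-0.83,0],
    [0,-0.83,0],
    [0,-0.83,0],
  ],
)

```text
time: 2.75
tool_pos: [0.4595, 0.1609, 0.214]
tcp_rot: [-0.003, 2.442, 0.003]
wrist_force: [-0.2, -0.4, -0.1]
width: 0.996
grip_force: 0.0
```

```bash
python3 -c "
from h import *
st()
q=(.459,.161,.088)
A=np.array(G(q,0,40)); b=rot(0,40).as_matrix()[:,2]
plan((A-.08*b,0,40,3),(A,0,40,4))
# kinematic fit: h,L2,L3,L6,offset a1,lat
from scipy.optimize import least_squares
D=[json.loads(l) for l in open('log.txt')]
Ry=lambda t:R.from_euler('y',t).as_matrix(); Rz=lambda t:R.from_euler('z',t).as_matrix()
def fk(x,q):
    M=Rz(q[0]); p=M@np.array([x[0],x[1],x[2]]); M=M@Ry(q[1]); p=p+M@[0,0,x[3]]; M=M@Ry(q[2]); p=p+M@[x[5],0,x[4]]; M=M@Rz(q[3])@Ry(q[4]); return p+M@[0,0,x[6]],M
r=least_squares(lambda x:np.r_[np.concatenate([fk(x,d[0])[0]-d[1] for d in D]),1e-4*(x-np.array([0,0,.4,.45,.4,0,.2]))],[0,0,.4,.45,.4,0,.2])
print(r.x.round(3),r.cost); print([ (fk(r.x,d[0])[0]-d[1]).round(4) for d in D], fk(r.x,D[-1][0])[1][:,2])
"
```

```text
t 2.75 pos [0.4595 0.1609 0.214 ] q [ 0.508 -0.478  2.457 -0.577  0.606 -0.678] F [-0.24 -0.43 -0.08] w 0.996 g 0.0
z axis [ 0.644  0.003 -0.765] y [-0.003  1.     0.001]
3 x [0.54, 0.0, 0.23] [0.01, 0.01, 0.0]
4 x [-0.0, 0.0, 0.4] [-0.0, 0.0, -0.0]
[-0.     0.025  0.252  0.512  0.566  0.001  0.348] 3.7932916699223977e-10
[array([0., 0., 0.]), array([-0., -0., -0.]), array([-0.,  0.,  0.])] [ 0.64406713  0.00312577 -0.76496258]
```

```bash
cat >> h.py <<'E'
from scipy.optimize import least_squares
_x=[0,.025,.252,.512,.566,.001,.348]
Ry=lambda t:R.from_euler('y',t).as_matrix(); Rz=lambda t:R.from_euler('z',t).as_matrix()
def fk(q,x=_x):
    M=Rz(q[0]); p=M@np.array(x[:3]); M=M@Ry(q[1]); p=p+M@[0,0,x[3]]; M=M@Ry(q[2]); p=p+M@[x[5],0,x[4]]; M=M@Rz(q[3])@Ry(q[4])@Rz(q[5]); return p+M@[0,0,x[6]],M
LO=np.array([-2.63,-.94,.31,-1.31,0,-2.55]);HI=np.array([2.63,2.18,2.57,4.45,2.66,2.55])
def ik(p,a,t,q0):
    T=rot(a,t).as_matrix()
    f=lambda q:np.r_[fk(q)[0]-p,.3*(fk(q)[1][:,2]-T[:,2]),.3*(abs(fk(q)[1][:,1]@T[:,1])-1)*3]
    r=least_squares(f,np.clip(q0,LO+.01,HI-.01),bounds=(LO,HI)); return r.x.round(3),float(np.sqrt(2*r.cost))
E
python3 -c "
from h import *
s=read_state();q=s['q']
print(fk(q)[1][:,1])
for n,p,a,t in [('R',(.459,.161,.088),0,40),('R20',(.459,.161,.088),20,40),('P',(.483,-.039,.088),-25,40),('P0',(.483,-.039,.088),0,40),('Qv',(.472,-.169,.088),0,10),('Q60',(.472,-.169,.088),60,40),('w1',(.635,-.11,.15),0,45),('w1l',(.635,-.11,.12),0,45),('w1b',(.635,-.11,.15),-10,40),('w2',(.624,.11,.15),0,45),('w3',(.63,0,.11),0,45),('w3hi',(.63,0,.11),0,40)]:
  print(n,*ik(G(p,a,t),a,t,q))
"
```

```text
[-0.7649625  -0.00148202 -0.64407312]
R [ 0.492 -0.175  2.57  -1.237  0.327 -1.531] 0.0001998347052881496
R20 [ 0.243 -0.209  2.57   0.513  0.136 -0.593] 0.013359484247306616
P [ 0.087 -0.175  2.57  -1.237  0.347 -1.508] 4.7831137233633e-06
P0 [-0.08  -0.17   2.57  -0.585  0.068 -2.55 ] 0.035076876079764494
Qv [-0.152 -0.019  2.41  -0.557  0.448 -2.55 ] 0.12427125882672349
Q60 [-0.815  0.232  2.148  0.749  1.13  -2.32 ] 1.5541069434408535e-06
w1 [-0.185 -0.005  2.338 -0.954  0.    -2.316] 0.04352803929708707
w1l [-0.186  0.042  2.329 -1.034  0.    -2.242] 0.04218104591401638
w1b [-1.66e-01  1.00e-03  2.29e+00 -4.90e-01  1.37e-01 -2.55e+00] 0.02223701616534455
w2 [ 0.212 -0.025  2.333 -1.195  0.161 -1.799] 8.273315459539627e-07
w3 [-0.035  0.029  2.354 -1.27   0.    -1.897] 0.011581606718012663
w3hi [-0.02   0.043  2.336 -0.547  0.048 -2.55 ] 0.014316641796561428
```

Emit:
apply_moves(
  fingers=[1,1,1,1,1,1,1,1],
  travel=[
    [0.54,0,0.23],
    [0.54,0,0.23],
    [0.54,0,0.23],
    [0,0,0.4],
    [0,0,0.4],
    [0,0,0.4],
    [0,0,0.4],
    [0,0,0],
  ],
  rotation=[
    [0,0,0],
    [0,0,0],
    [0,0,0],
    [0,0,0],
    [0,0,0],
    [0,0,0],
    [0,0,0],
    [0,0,0],
  ],
)

```text
time: 3.55
tool_pos: [0.4768, 0.1652, 0.0764]
tcp_rot: [-0.002, 2.457, -0.008]
wrist_force: [-0.1, 0.2, -0.6]
width: 0.998
grip_force: 0.0
```

```bash
python3 -c "
from h import *
st(); print(G((.459,.161,.088),0,40))
for i in range(3): print(read_state()['wrist_force'])
c=read_camera('side');cv2.imwrite('pics/s1.png',cv2.resize(c['image'][180:400,150:430],None,fx=2.5,fy=2.5)[:,:,::-1])"
```

```text
t 3.55 pos [0.4768 0.1652 0.0764] q [ 0.495 -0.165  2.545 -1.159  0.339 -0.04 ] F [-0.08  0.22 -0.61] w 0.998 g 0.0
z axis [ 0.632 -0.005 -0.775] y [ 0.001  1.    -0.006]
[0.47121296 0.161      0.07344516]
[-0.08317446  0.22353022 -0.60580765]
[-0.08317446  0.22353022 -0.60580765]
[-0.08317446  0.22353022 -0.60580765]
```

View pics/s1.png

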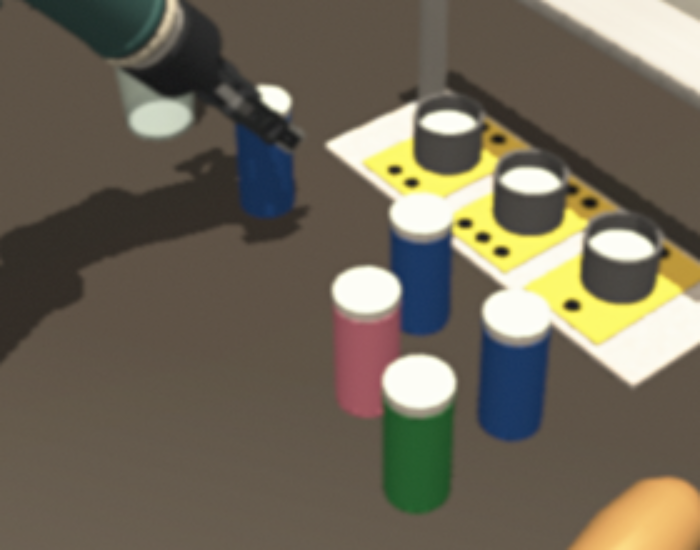

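```bash
sed -i 's/M@\[0,0,x\[6\]\],M$/M@[0,0,x[6]],M@Rz(np.pi\/2)/; s/(abs(fk(q)\[1\]\[:,1\]@T\[:,1\])-1)\*3/(1-fk(q)[1][:,1]@T[:,1])*3/' h.py; cat > tab.py <<'E'
from h import *
q0=read_state()['q']
def best(p,a,t):
    out=[]
    for s in (q0,[0,0,2.3,-.6,.3,-1],[0,0,2.3,.8,.3,-1.5],[0,0,2.3,3,.3,-1.5],[0,.2,2.2,2.2,.6,1.5]):
        q,e=ik(G(p,a,t),a,t,s)
        if e<1e-3: out.append((round(float(min((q-LO)[[2,3,4,5]].min(),(HI-q)[[2,3,4,5]].min())),2),q.tolist()))
    return max(out) if out else None
for n,p in [('R',(.459,.161,.09)),('P',(.483,-.039,.09)),('Qv',(.472,-.169,.09)),('w1',(.635,-.11,.13)),('w2',(.624,.11,.13)),('w3',(.63,0,.12))]:
  for a in (-50,-25,0,25,50):
    for t in ((5,15,40) if n=='Qv' else (35,45,55)):
      b=best(p,a,t)
      if b and b[0]>.05: print(n,a,t,b)
E
python3 -c "
from h import *
s=read_state();print(fk(s['q'])[1]@R.from_rotvec(s['tcp_rot']).as_matrix().T)"; timeout 300 python3 tab.py
```

```text
[[ 1.00000000e+00  1.02601026e-16  5.91042480e-16]
 [-3.42288105e-17  1.00000000e+00  3.88864734e-16]
 [-3.91959290e-16 -3.83580534e-16  1.00000000e+00]]
R -50 35 (0.32, [0.681, 0.109, 2.248, -0.787, 0.943, 0.51])
R -50 45 (0.31, [0.777, 0.184, 2.255, -0.955, 1.043, 0.728])
R -50 55 (0.23, [0.856, 0.282, 2.252, -1.079, 1.162, 0.907])
R -25 35 (0.16, [0.63, -0.043, 2.407, -0.927, 0.679, 0.209])
R -25 45 (0.08, [0.738, 0.007, 2.456, -1.231, 0.764, 0.579])
P -50 35 (0.17, [0.218, -0.04, 2.404, -0.922, 0.692, 0.225])
P -50 45 (0.09, [0.326, 0.012, 2.451, -1.217, 0.779, 0.586])
P 50 45 (0.1, [-0.64, 0.08, 2.379, 1.04, 0.959, 2.447])
P 50 55 (0.17, [-0.733, 0.177, 2.395, 1.184, 1.084, 2.225])
Qv -50 5 (0.4, [-0.366, 0.054, 2.171, -0.057, 0.84, -1.026])
Qv -50 15 (0.3, [-0.302, -0.021, 2.27, -0.224, 0.683, -0.84])
Qv -50 40 (0.08, [-0.095, -0.086, 2.492, -1.201, 0.505, 0.228])
Qv -25 5 (0.39, [-0.391, 0.047, 2.179, -0.005, 0.828, -1.521])
Qv -25 15 (0.27, [-0.385, -0.048, 2.296, -0.022, 0.632, -1.502])
Qv 0 5 (0.39, [-0.417, 0.05, 2.176, 0.048, 0.836, -2.016])
Qv 0 15 (0.28, [-0.471, -0.037
[... 917 characters left out ...]
029, 2.239, -0.39, 0.292, -1.037])
w2 0 55 (0.14, [0.233, 0.04, 2.433, 3.753, 0.336, 1.122])
w2 25 55 (0.15, [-0.076, 0.056, 2.416, 2.041, 0.467, 2.311])
w2 50 55 (0.1, [-0.265, 0.194, 2.253, 1.433, 0.849, 2.454])
w3 -50 35 (0.47, [0.23, 0.189, 2.082, -0.839, 0.759, 0.125])
w3 -50 45 (0.19, [0.306, 0.218, 2.134, -1.125, 0.81, 0.436])
w3 -25 35 (0.36, [0.118, 0.077, 2.211, -0.795, 0.437, -0.354])
w3 -25 55 (0.06, [0.225, 0.118, 2.375, 4.389, 0.559, 0.795])
w3 0 35 (0.24, [-0.057, 0.031, 2.26, 0.136, 0.242, -1.747])
w3 0 55 (0.11, [-0.069, 0.044, 2.458, 2.962, 0.324, 1.699])
w3 25 55 (0.17, [-0.349, 0.118, 2.375, 1.767, 0.632, 2.378])
w3 50 55 (0.13, [-0.474, 0.276, 2.172, 1.294, 0.98, 2.418])
```

Emit:
apply_moves(
  fingers=[1,1,1,0.3,0.3,0.3,0.3,0.3,0.3],
  travel=[
    [0.12,-0.08,-0.02],
    [0,0,0],
    [0,0,0],
    [0,0,0],
    [0,0,0],
    [0,0,0],
    [0,0,0],
    [0,0,0],
    [0,0,0],
  ],
  rotation=[
    [0,0,0],
    [0,0,0],
    [0,0,0],
    [0,0,0],
    [0,0,0],
    [0,0,0],
    [0,0,0],
    [0,0,0],
    [0,0,0],
  ],
  newtons=40,
)

```text
time: 4.5
tool_pos: [0.4725, 0.1621, 0.0761]
tcp_rot: [-0.001, 2.453, -0.005]
wrist_force: [-1.4, -0.5, 5.4]
width: 0.576
grip_force: 41.2
```

Emit:
apply_moves(
  fingers=[0.3,0.3,0.3,0.3,0.3,0.3,0.3,0.3],
  travel=[
    [-0.25,0,-0.31],
    [-0.25,0,-0.31],
    [-0.25,0,-0.31],
    [0,0,0],
    [0,0,0],
    [0,0,0],
    [0,0,0],
    [0,0,0],
  ],
  rotation=[
    [0,0,0],
    [0,0,0],
    [0,0,0],
    [0,0,0],
    [0,0,0],
    [0,0,0],
    [0,0,0],
    [0,0,0],
  ],
)

```text
time: 5.3
tool_pos: [0.4705, 0.1617, 0.1335]
tcp_rot: [-0.002, 2.456, -0.006]
wrist_force: [-0.7, 0.9, -2.4]
width: 0.574
grip_force: 42.3
```

Emit:
apply_moves(
  fingers=[0.3],
  travel=[
    [0,0,0],
  ],
  rotation=[
    [0,0,0],
  ],
)

```text
time: 5.4
tool_pos: [0.4708, 0.1619, 0.1341]
tcp_rot: [-0.002, 2.456, -0.006]
wrist_force: [-0.5, 0.9, -0.9]
width: 0.577
grip_force: 42.3
```

Emit:
apply_moves(
  fingers=[0.3],
  travel=[
    [0,0,0],
  ],
  rotation=[
    [0,0,0],
  ],
)

```text
time: 5.5
tool_pos: [0.4711, 0.1621, 0.1346]
tcp_rot: [-0.002, 2.455, -0.005]
wrist_force: [0.1, 0.1, -1.0]
width: 0.578
grip_force: 42.3
```

```bash
python3 -c "
from h import *
st(); 
for p in [(.50,.12,.08),(.50,.05,.08),(.5,.0,.08),(.52,.06,.08)]:
  for a in(-20,-10,0): print(p,a,ik(G(p,a,35),a,35,[0,0,2.3,-.6,.3,-1]))
c=read_camera('side');cv2.imwrite('pics/s2.png',cv2.resize(c['image'][150:350,150:430],None,fx=2.5,fy=2.5)[:,:,::-1])"
```

```text
t 5.5 pos [0.4711 0.1621 0.1346] q [ 0.494 -0.314  2.516 -0.799  0.438 -0.429] F [ 0.13  0.05 -1.03] w 0.578 g 42.3
z axis [ 0.634 -0.003 -0.773] y [ 0.     1.    -0.004]
(0.5, 0.12, 0.08) -20 (array([ 0.452, -0.029,  2.419, -0.995,  0.513,  0.06 ]), 5.277591024185957e-07)
(0.5, 0.12, 0.08) -10 (array([ 0.381, -0.075,  2.462, -0.973,  0.375, -0.163]), 1.0104077347226735e-06)
(0.5, 0.12, 0.08) 0 (array([ 0.293, -0.11 ,  2.492, -0.787,  0.236, -0.557]), 7.751122864561126e-07)
(0.5, 0.05, 0.08) -20 (array([ 0.268, -0.09 ,  2.476, -0.982,  0.411, -0.105]), 1.2158782954804257e-06)
(0.5, 0.05, 0.08) -10 (array([ 0.181, -0.129,  2.509, -0.847,  0.269, -0.448]), 3.704831808168235e-07)
(0.5, 0.05, 0.08) 0 (array([ 0.08 , -0.152,  2.527, -0.286,  0.163, -1.225]), 9.408139833102582e-07)
(0.5, 0.0, 0.08) -20 (array([ 0.121, -0.12 ,  2.501, -0.93 ,  0.33 , -0.275]), 1.0392589754107907e-06)
(0.5, 0.0, 0.08) -10 (array([ 0.025, -0.15 ,  2.526, -0.61 ,  0.199, -0.808]), 8.433732978778963e-07)
(0.5, 0.0, 0.08) 0 (array([-0.08 , -0.161,  2.535,  0.284,  0.165, -1.918]), 2.9531541264851315e-07)
(0.52, 0.06, 0.08) -20 (array([ 0.28 , -0.043,  2.433, -0.991,  0.415, -0.085]), 1.2885471466432431e-06)
(0.52, 0.06, 0.08) -10 (array([ 0.199, -0.081,  2.467, -0.881,  0.275, -0.399]), 4.1826005780977746e-07)
(0.52, 0.06, 0.08) 0 (array([ 0.105, -0.103,  2.487, -0.384,  0.161, -1.107]), 7.280842406012448e-07)
```

View pics/s2.png

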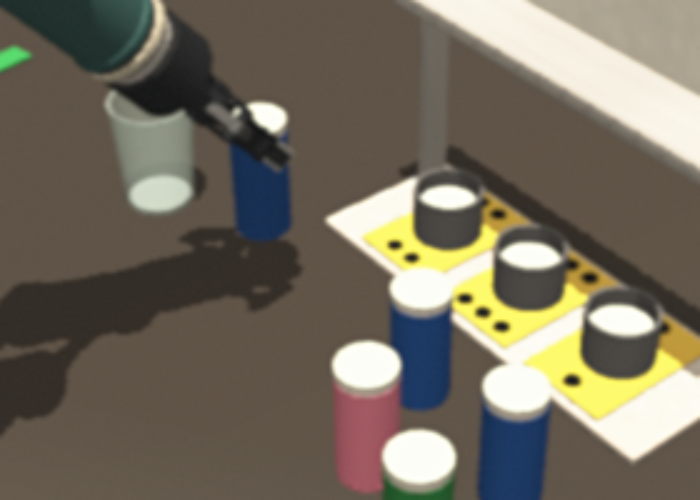

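```bash
cat >> h.py <<'E'
def weigh(n=10):
    f=[];tq=[]
    for i in range(n): read_camera("side"); s=read_state(); f.append(s["wrist_force"]); tq.append(s["joint_torque"])
    f=np.array(f); print("F mean",f.mean(0).round(2),"sem",(f.std(0)/n**.5).round(2))
E
python3 -c "
from h import *
weigh()
st()
g=read_state()['tool_pos']-.019*R.from_rotvec(read_state()['tcp_rot']).as_matrix()[:,2]; print(g)
"
```

```text
F mean [ 0.05 -0.08 -1.41] sem [0.15 0.18 0.2 ]
t 6.05 pos [0.4713 0.1622 0.135 ] q [ 0.494 -0.315  2.516 -0.798  0.438 -0.429] F [-0.2   0.83 -1.32] w 0.58 g 42.3
z axis [ 0.635 -0.003 -0.773] y [ 0.     1.    -0.004]
[0.45919447 0.16223309 0.14973039]
```

```bash
python3 -c "
from h import *
for a in (-5,0,3,8):
  for z in (.155,.127):
    for q0 in ([0,0,2.3,-.6,.3,-1],[0,0,2.3,.8,.3,-2]): print(a,z,ik(G((.635,-.1095,z),a,39.4),a,39.4,q0))
q0=[.494,-.315,2.516,-.8,.438,-.43]
# path in steps
for p,a in [((.459,.162,.21),0),((.46,.06,.24),0),((.48,-.05,.25),0),((.5,-.11,.2),3),((.54,-.11,.165),3),((.6,-.11,.16),3),((.635,-.11,.155),3),((.635,-.11,.127),3)]:
  q0,e=ik(G(p,a,39.4),a,39.4,q0); print(p,q0,round(e,4))
"
```

```text
-5 0.155 (array([-0.268, -0.01 ,  2.256,  0.493,  0.244, -2.19 ]), 6.723334792613197e-07)
-5 0.155 (array([-0.268, -0.01 ,  2.256,  0.493,  0.244, -2.19 ]), 6.581912557697321e-07)
-5 0.127 (array([-0.268,  0.036,  2.274,  0.652,  0.189, -2.353]), 1.0786649298044775e-06)
-5 0.127 (array([-0.268,  0.036,  2.274,  0.652,  0.189, -2.352]), 1.8594652941841243e-06)
0 0.155 (array([-0.308, -0.003,  2.25 ,  0.709,  0.3  , -2.496]), 1.6553024000805095e-06)
0 0.155 (array([-0.308, -0.003,  2.25 ,  0.709,  0.3  , -2.497]), 8.063450892758212e-07)
0 0.127 (array([-0.303,  0.042,  2.264,  0.821,  0.255, -2.55 ]), 0.002913755387133619)
0 0.127 (array([-0.303,  0.042,  2.264,  0.821,  0.255, -2.55 ]), 0.002913755388265004)
3 0.155 (array([-3.280e-01,  2.000e-03,  2.241e+00,  7.690e-01,  3.410e-01,
       -2.550e+00]), 0.002223340918985035)
3 0.155 (array([-3.280e-01,  2.000e-03,  2.241e+00,  7.690e-01,  3.410e-01,
       -2.550e+00]), 0.002223340918991071)
3 0.127 (array([-0.315,  0.045,  2.25 ,  0.807,  0.297, -2.55 ]), 0.008645737767310509)
3 0.127 (array([-0.315,  0.045,  2.25 ,  0.807,  0.297, -
[... 265 characters left out ...]
55 ]), 0.019086643209536753)
8 0.127 (array([-0.331,  0.053,  2.222,  0.769,  0.367, -2.55 ]), 0.019086643205443732)
(0.459, 0.162, 0.21) [ 0.491 -0.418  2.456 -0.599  0.559 -0.653] 0.0
(0.46, 0.06, 0.24) [ 0.138 -0.571  2.48  -0.166  0.556 -1.321] 0.0
(0.48, -0.05, 0.25) [-0.273 -0.53   2.44   0.315  0.585 -2.048] 0.0
(0.5, -0.11, 0.2) [-0.472 -0.357  2.438  0.664  0.541 -2.55 ] 0.0005
(0.54, -0.11, 0.165) [-0.41  -0.209  2.402  0.738  0.421 -2.55 ] 0.0045
(0.6, -0.11, 0.16) [-0.355 -0.074  2.302  0.759  0.366 -2.55 ] 0.003
(0.635, -0.11, 0.155) [-3.290e-01  2.000e-03  2.241e+00  7.690e-01  3.410e-01 -2.550e+00] 0.0023
(0.635, -0.11, 0.127) [-0.316  0.045  2.249  0.807  0.298 -2.55 ] 0.0087
```

R reads about 0.14 kg, so it is the lightest. I'll set it down closer in, regrasp it lower at a 35° lean so the gripper clears the lamp bar, and load it first.

```bash
python3 -c "
from h import *
g1=(.50,.12,.112);g2=(.50,.12,.0915);g3=(.50,.12,.076)
q0=read_state()['q']
for g,a,t in((g1,-10,39.4),(g2,-10,39.4),(g3,-10,35)): q0,e=ik(G(g,a,t),a,t,q0);print(q0,e)
plan((G(g1,-10,39.4),-10,39.4,5),(G(g2,-10,39.4),-10,39.4,3),(G(g3,-10,35),-10,35,3))"
```

```text
[ 0.413 -0.149  2.483 -1.069  0.413 -0.065] 3.7150303814783284e-07
[ 0.413 -0.101  2.495 -1.196  0.388  0.074] 4.099440628878652e-09
[ 0.381 -0.066  2.464 -0.997  0.368 -0.134] 1.102105272777412e-06
5 [[-0.03, -0.18, 0.22], [-0.03, -0.17, 0.22], [-0.04, -0.16, 0.23], [-0.04, -0.16, 0.23], [-0.05, -0.15, 0.23]] [0.21, 0.0, 0.26]
3 x [0.09, -0.0, 0.11] [-0.0, 0.0, -0.0]
3 x [0.08, 0.0, 0.08] [0.0, 0.24, 0.0]
```

Emit:
apply_moves(
  fingers=[0.3,0.3,0.3,0.3,0.3,0.3,0.3,0.3,0.3,0.3,0.3],
  travel=[
    [-0.03,-0.18,0.22],
    [-0.03,-0.17,0.22],
    [-0.04,-0.16,0.23],
    [-0.04,-0.16,0.23],
    [-0.05,-0.15,0.23],
    [0.09,0,0.11],
    [0.09,0,0.11],
    [0.09,0,0.11],
    [0,0,0],
    [0,0,0],
    [0,0,0],
  ],
  rotation=[
    [0.21,0,0.26],
    [0.21,0,0.26],
    [0.21,0,0.26],
    [0.21,0,0.26],
    [0.21,0,0.26],
    [0,0,0],
    [0,0,0],
    [0,0,0],
    [0,0,0],
    [0,0,0],
    [0,0,0],
  ],
)

```text
time: 7.15
tool_pos: [0.5116, 0.1182, 0.0763]
tcp_rot: [0.214, 2.446, -0.079]
wrist_force: [-0.3, 0.1, -0.9]
width: 0.574
grip_force: 42.3
```

```bash
python3 -c "
from h import *
st()
g2=(.50,.12,.0905);g3=(.50,.12,.076)
print(G(g2,-10,39.4))
plan((G(g2,-10,39.4),-10,39.4,1),(G(g3,-10,35),-10,35,3))"
```

```text
t 7.15 pos [0.5116 0.1182 0.0763] q [ 0.416 -0.1    2.494 -1.198  0.391  0.077] F [-0.27  0.05 -0.88] w 0.574 g 42.3
z axis [ 0.625 -0.112 -0.773] y [ 0.174  0.985 -0.002]
[0.51187666 0.11790582 0.07581806]
1 x [0.0, -0.0, 0.01] [-0.02, 0.0, 0.01]
3 x [0.07, 0.0, 0.07] [0.0, 0.24, 0.0]
```

Emit:
apply_moves(
  fingers=[0.3,1,1,1,1,1,1,1,1],
  travel=[
    [0.02,0,0.02],
    [0,0,0],
    [0,0,0],
    [0,0,0],
    [0,0,0],
    [0.07,0,0.07],
    [0.07,0,0.07],
    [0.07,0,0.07],
    [0,0,0],
  ],
  rotation=[
    [0,0,0],
    [0,0,0],
    [0,0,0],
    [0,0,0],
    [0,0,0],
    [0,0.24,0],
    [0,0.24,0],
    [0,0.24,0],
    [0,0,0],
  ],
)

```text
time: 8.05
tool_pos: [0.51, 0.1182, 0.06]
tcp_rot: [0.222, 2.521, -0.073]
wrist_force: [-0.1, -0.1, 0.0]
width: 1.001
grip_force: 0.0
```

```bash
python3 -c "
from h import *
st()
c=read_camera('top');im=c['image'].astype(int);mn=im.min(2)
for ce,s in blobs((mn>140)&(im.max(2)-mn<50),100,900):
  if 200<ce[1]<330: print(np.round(ce,1),s[2:5],ray(c,ce,.11)[:2].round(4))
g3=(.50,.12,.076); plan((G(g3,-10,35),-10,35,1))"
```

```text
t 8.05 pos [0.51   0.1182 0.06  ] q [ 0.385 -0.066  2.465 -1.005  0.373 -0.125] F [-0.15 -0.11  0.02] w 1.001 g 0.0
z axis [ 0.566 -0.102 -0.818] y [ 0.175  0.985 -0.002]
[364.4 200.8] [ 25  25 490] [ 0.6189 -0.1026]
[314.7 202.8] [ 26  25 491] [0.6129 0.    ]
[264.9 204.7] [ 26  24 493] [0.6069 0.1024]
[254.4 255.9] [ 24  24 466] [0.5001 0.1197]
[332.8 265.6] [ 25  24 472] [ 0.4832 -0.0388]
[397.6 272.2] [ 24  25 477] [ 0.4722 -0.1693]
[165.7 288.7] [ 26  27 520] [0.431  0.2939]
[356.3 308.9] [ 25  25 497] [ 0.3977 -0.0864]
[405.1 321.3] [ 25  26 506] [ 0.3749 -0.1829]
1 x [-0.02, 0.0, 0.0] [-0.03, 0.02, 0.0]
```

```bash
python3 -c "
from h import *
q0=read_state()['q']
W=[((.50,.12,.20),-10,4),((.50,.0,.21),-5,4),((.53,-.11,.18),-2,4),((.56,-.1095,.146),-1,2),((.6345,-.1095,.1415),-1,3),((.6345,-.1095,.1115),-1,6)]
for g,a,n in W: q0,e=ik(G(g,a,35),a,35,q0);print(q0,round(e,4))
plan(*[(G(g,a,35),a,35,n) for g,a,n in W])"
```

```text
[ 0.381 -0.292  2.364 -0.558  0.608 -0.624] 0.0
[-0.027 -0.4    2.415 -0.069  0.518 -1.459] 0.0
[-0.364 -0.246  2.372  0.425  0.467 -2.229] 0.0
[-0.343 -0.125  2.348  0.52   0.379 -2.328] 0.0
[-0.288  0.029  2.213  0.476  0.342 -2.248] 0.0
[-0.288  0.077  2.231  0.58   0.284 -2.357] 0.0
4 x [-0.36, -0.0, -0.51] [-0.01, 0.0, 0.0]
4 [[-0.11, -0.59, 0.02], [-0.1, -0.59, 0.01], [-0.09, -0.59, 0.0], [-0.08, -0.59, -0.0]] [-0.12, 0.0, -0.17]
4 [[-0.08, -0.53, 0.24], [-0.07, -0.53, 0.23], [-0.06, -0.54, 0.23], [-0.06, -0.54, 0.22]] [-0.07, 0.0, -0.1]
2 x [-0.05, 0.02, 0.45] [-0.05, -0.0, -0.07]
3 x [-0.39, 0.01, 0.31] [0.0, -0.0, 0.0]
6 x [0.06, -0.0, 0.08] [0.0, 0.0, -0.0]
```

Emit:
apply_moves(
  fingers=[0.3,0.3,0.3,0.3,0.3],
  travel=[
    [-0.02,0,0],
    [0,0,0],
    [0,0,0],
    [0,0,0],
    [0,0,0],
  ],
  rotation=[
    [0,0,0],
    [0,0,0],
    [0,0,0],
    [0,0,0],
    [0,0,0],
  ],
)

```text
time: 8.6
tool_pos: [0.5107, 0.1182, 0.061]
tcp_rot: [0.22, 2.52, -0.073]
wrist_force: [-0.6, -0.8, 2.0]
width: 0.577
grip_force: 41.7
```

Emit:
apply_moves(
  fingers=[0.3,0.3,0.3,0.3,0.3,0.3,0.3,0.3,0.3,0.3,0.3,0.3],
  travel=[
    [-0.36,0,-0.51],
    [-0.36,0,-0.51],
    [-0.36,0,-0.51],
    [-0.36,0,-0.51],
    [-0.11,-0.59,0.02],
    [-0.1,-0.59,0.01],
    [-0.09,-0.59,0],
    [-0.08,-0.59,0],
    [-0.08,-0.53,0.24],
    [-0.07,-0.53,0.23],
    [-0.06,-0.54,0.23],
    [-0.06,-0.54,0.22],
  ],
  rotation=[
    [0,0,0],
    [0,0,0],
    [0,0,0],
    [0,0,0],
    [-0.12,0,-0.17],
    [-0.12,0,-0.17],
    [-0.12,0,-0.17],
    [-0.12,0,-0.17],
    [-0.07,0,-0.1],
    [-0.07,0,-0.1],
    [-0.07,0,-0.1],
    [-0.07,0,-0.1],
  ],
)

```text
time: 9.8
tool_pos: [0.5392, -0.1089, 0.1643]
tcp_rot: [0.048, 2.531, -0.018]
wrist_force: [-0.3, 0.0, -1.7]
width: 0.582
grip_force: 42.5
```

Emit:
apply_moves(
  fingers=[0.3,0.3,0.3],
  travel=[
    [0,0,0],
    [0,0,0],
    [0,0,0],
  ],
  rotation=[
    [0,0,0],
    [0,0,0],
    [0,0,0],
  ],
)

```text
time: 10.1
tool_pos: [0.5393, -0.1071, 0.1648]
tcp_rot: [0.047, 2.531, -0.017]
wrist_force: [-0.5, -0.5, -2.5]
width: 0.579
grip_force: 43.0
```

```bash
python3 -c "
from h import *
st()
weigh(4)
W=[((.56,-.1095,.146),-1,3),((.6345,-.1095,.1425),-1,5)]
print(G((.53,-.11,.18),-2,35))
plan(*[(G(g,a,35),a,35,n) for g,a,n in W])"
```

```text
t 10.1 pos [ 0.5393 -0.1071  0.1648] q [-0.353 -0.253  2.375  0.404  0.465 -2.198] F [-0.51 -0.54 -2.47] w 0.579 g 43.0
z axis [ 0.572 -0.023 -0.82 ] y [ 0.038  0.999 -0.002]
F mean [ 0.48  0.58 -1.38] sem [0.21 0.13 0.24]
[ 0.54089131 -0.11038033  0.16443611]
3 x [-0.03, -0.01, 0.31] [-0.04, 0.0, -0.05]
5 x [-0.24, 0.01, 0.18] [-0.0, 0.0, -0.0]
```

Emit:
apply_moves(
  fingers=[0.3,0.3,0.3,0.3,0.3,0.3,0.3,0.3,0.3,0.3],
  travel=[
    [-0.03,-0.01,0.31],
    [-0.03,-0.01,0.31],
    [-0.03,-0.01,0.31],
    [-0.24,0.01,0.18],
    [-0.24,0.01,0.18],
    [-0.24,0.01,0.18],
    [-0.24,0.01,0.18],
    [-0.24,0.01,0.18],
    [0,0,0],
    [0,0,0],
  ],
  rotation=[
    [-0.04,0,-0.05],
    [-0.04,0,-0.05],
    [-0.04,0,-0.05],
    [0,0,0],
    [0,0,0],
    [0,0,0],
    [0,0,0],
    [0,0,0],
    [0,0,0],
    [0,0,0],
  ],
)

```text
time: 11.3
tool_pos: [0.6453, -0.1089, 0.1274]
tcp_rot: [0.022, 2.531, -0.008]
wrist_force: [0.2, 0.6, -1.2]
width: 0.579
grip_force: 43.0
```

```bash
python3 -c "
from h import *
st()
print(G((.6345,-.1095,.1425),-1,35))
W=[((.6345,-.1095,.1415),-1,1),((.6345,-.1095,.1115),-1,6)]
plan(*[(G(g,a,35),a,35,n) for g,a,n in W])
c=read_camera('side');cv2.imwrite('pics/s3.png',cv2.resize(c['image'][170:330,280:480],None,fx=3.5,fy=3.5)[:,:,::-1])"
```

```text
t 11.3 pos [ 0.6453 -0.1089  0.1274] q [-0.286  0.026  2.211  0.466  0.344 -2.235] F [ 0.18  0.62 -1.2 ] w 0.579 g 43.0
z axis [ 0.573 -0.011 -0.819] y [ 0.018  1.    -0.001]
[ 0.64539629 -0.1096902   0.12693611]
1 x [0.02, -0.02, 0.02] [-0.01, 0.0, 0.0]
6 x [0.06, 0.0, 0.08] [0.0, -0.0, 0.0]
```

View pics/s3.png

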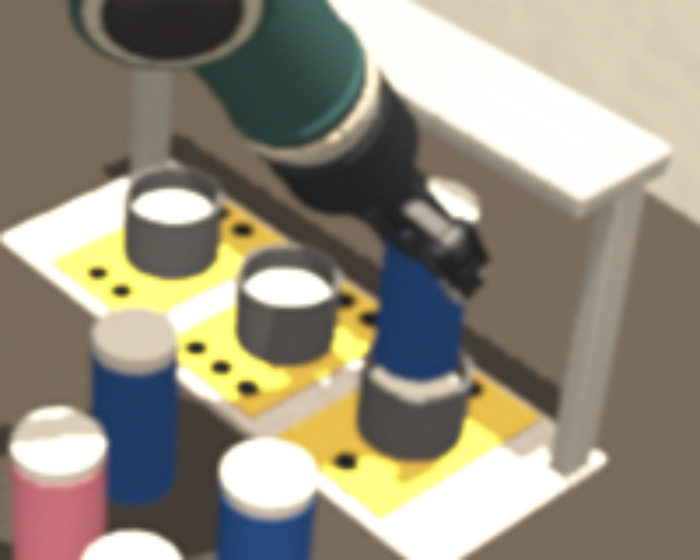

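The crop shows the light canister centred over the one-dot cup (bottom edge near 420,375, cup at 413,400), with the gripper clear of the bar. Next I lower it.

Emit:
apply_moves(
  fingers=[0.3,0.3,0.3,0.3,0.3,0.3,0.3,0.3,0.3],
  travel=[
    [0.02,-0.01,0.02],
    [0.06,0,0.08],
    [0.06,0,0.08],
    [0.06,0,0.08],
    [0.06,0,0.08],
    [0.06,0,0.08],
    [0.06,0,0.08],
    [0,0,0],
    [0,0,0],
  ],
  rotation=[
    [0,0,0],
    [0,0,0],
    [0,0,0],
    [0,0,0],
    [0,0,0],
    [0,0,0],
    [0,0,0],
    [0,0,0],
    [0,0,0],
  ],
)

```text
time: 12.25
tool_pos: [0.6442, -0.1099, 0.0963]
tcp_rot: [0.023, 2.53, -0.009]
wrist_force: [-0.6, -0.5, -0.1]
width: 0.582
grip_force: 43.1
```

```bash
python3 -c "
from h import *
st(); weigh(6)
plan((G((.6345,-.1095,.1115),-1,35),-1,35,1))"
```

```text
t 12.25 pos [ 0.6442 -0.1099  0.0963] q [-0.288  0.074  2.233  0.576  0.283 -2.351] F [-0.58 -0.49 -0.12] w 0.582 g 43.1
z axis [ 0.574 -0.012 -0.819] y [ 0.019  1.    -0.001]
F mean [-0.58  0.14  0.18] sem [0.16 0.11 0.15]
1 x [-0.01, 0.0, 0.02] [-0.01, 0.01, -0.0]
```

Emit:
apply_moves(
  fingers=[1,1,1,1,1,1,1,1,1],
  travel=[
    [0,0,0],
    [0,0,0],
    [0,0,0],
    [0,0,0],
    [0,0,-0.4],
    [0,0,-0.5],
    [0,0,-0.6],
    [0,0,-0.6],
    [0,0,0],
  ],
  rotation=[
    [0,0,0],
    [0,0,0],
    [0,0,0],
    [0,0,0],
    [0,0,0],
    [0,0,0],
    [0,0,0],
    [0,0,0],
    [0,0,0],
  ],
)

```text
time: 13.45
tool_pos: [0.5849, -0.1094, 0.1868]
tcp_rot: [0.023, 2.523, -0.012]
wrist_force: [1.2, -0.2, 0.4]
width: 0.999
grip_force: 0.0
```

```bash
python3 -c "
from h import *
st()
W=[((.52,-.09,.21),-15,35,4),((.44,-.0,.18),-45,35,6),((.445,-.001,.13),-45,35,2),((.483,-.039,.077),-45,35,4)]
q0=read_state()['q']
for g,a,t,n in W: q0,e=ik(G(g,a,t),a,t,q0);print(q0,round(e,4))
plan(*[(G(g,a,t),a,t,n) for g,a,t,n in W])
c=read_camera('side');cv2.imwrite('pics/s4.png',cv2.resize(c['image'][170:330,280:480],None,fx=3.,fy=3.)[:,:,::-1])"
```

```text
t 13.45 pos [ 0.5849 -0.1094  0.1868] q [-0.329 -0.182  2.278  0.387  0.48  -2.175] F [ 1.17 -0.17  0.39] w 0.999 g 0.0
z axis [ 0.58  -0.014 -0.815] y [ 0.019  1.    -0.003]
[-0.195 -0.328  2.369 -0.081  0.492 -1.445] 0.0
[ 0.336 -0.301  2.411 -0.732  0.883 -0.016] 0.0
[ 0.328 -0.205  2.449 -0.818  0.783  0.106] 0.0
[ 0.195 -0.042  2.439 -0.979  0.611  0.197] 0.0
4 [[0.2, 0.08, -0.19], [0.2, 0.06, -0.19], [0.21, 0.04, -0.19], [0.21, 0.03, -0.19]] [0.33, 0.02, 0.48]
6 [[0.34, 0.2, -0.11], [0.35, 0.17, -0.12], [0.36, 0.14, -0.13], [0.37, 0.11, -0.14], [0.38, 0.07, -0.14], [0.38, 0.04, -0.14]] [0.48, -0.0, 0.68]
2 x [0.25, 0.03, 0.43] [0.0, -0.0, -0.0]
4 x [-0.07, 0.0, 0.37] [-0.0, 0.0, -0.0]
```

View pics/s4.png

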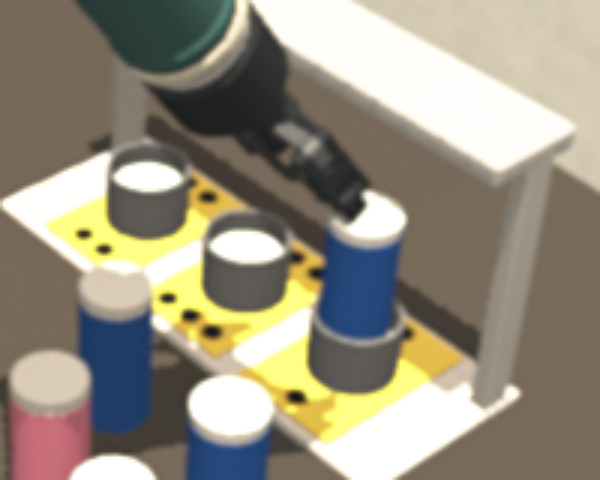

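The light canister stands upright in the one-dot cup (crop 365,290). The centre canister is next.

Emit:
apply_moves(
  fingers=[1,1,1,1,1,1,1,1,1,1],
  travel=[
    [0.2,0.08,-0.19],
    [0.2,0.06,-0.19],
    [0.21,0.04,-0.19],
    [0.21,0.03,-0.19],
    [0.34,0.2,-0.11],
    [0.35,0.17,-0.12],
    [0.36,0.14,-0.13],
    [0.37,0.11,-0.14],
    [0.38,0.07,-0.14],
    [0.38,0.04,-0.14],
  ],
  rotation=[
    [0.33,0.02,0.48],
    [0.33,0.02,0.48],
    [0.33,0.02,0.48],
    [0.33,0.02,0.48],
    [0.48,0,0.68],
    [0.48,0,0.68],
    [0.48,0,0.68],
    [0.48,0,0.68],
    [0.48,0,0.68],
    [0.48,0,0.68],
  ],
)

```text
time: 14.5
tool_pos: [0.4519, -0.0202, 0.1615]
tcp_rot: [0.896, 2.413, -0.286]
wrist_force: [-0.1, 1.1, -0.3]
width: 1.003
grip_force: 0.0
```

Emit:
apply_moves(
  fingers=[1,1,1,1],
  travel=[
    [0.25,0.03,0.43],
    [0.25,0.03,0.43],
    [0,0,0],
    [0,0,0],
  ],
  rotation=[
    [0,0,0],
    [0,0,0],
    [0,0,0],
    [0,0,0],
  ],
)

```text
time: 14.9
tool_pos: [0.4563, -0.0212, 0.112]
tcp_rot: [0.892, 2.416, -0.286]
wrist_force: [-0.5, -0.0, 0.5]
width: 1.002
grip_force: 0.0
```

```bash
python3 -c "
from h import *
st();print(G((.445,-.001,.13),-45,35))
plan((G((.483,-.039,.077),-45,35),-45,35,4))
weigh(4)"
```

```text
t 14.9 pos [ 0.4563 -0.0212  0.112 ] q [ 0.258 -0.23   2.464 -0.787  0.716 -0.047] F [-0.52 -0.    0.52] w 1.002 g 0.0
z axis [ 0.417 -0.371 -0.83 ] y [ 0.652  0.758 -0.011]
[ 0.45270602 -0.00870602  0.11443611]
4 x [-0.04, 0.02, 0.33] [0.08, -0.04, 0.16]
F mean [ 0.06 -0.01 -0.3 ] sem [0.34 0.18 0.31]
```

Emit:
apply_moves(
  fingers=[1,1,1,1,1,1],
  travel=[
    [-0.04,0.02,0.33],
    [-0.04,0.02,0.33],
    [-0.04,0.02,0.33],
    [-0.04,0.02,0.33],
    [0,0,0],
    [0,0,0],
  ],
  rotation=[
    [0.08,-0.04,0.16],
    [0.08,-0.04,0.16],
    [0.08,-0.04,0.16],
    [0.08,-0.04,0.16],
    [0,0,0],
    [0,0,0],
  ],
)

```text
time: 15.7
tool_pos: [0.4925, -0.0481, 0.064]
tcp_rot: [0.981, 2.363, -0.306]
wrist_force: [-0.4, -0.4, 0.3]
width: 0.995
grip_force: 0.0
```

```bash
python3 -c "
from h import *
st();print(G((.483,-.039,.077),-45,35))
plan((G((.483,-.039,.077),-45,35),-45,35,1))
c=read_camera('top');im=c['image'].astype(int);mn=im.min(2)
for ce,s in blobs((mn>140)&(im.max(2)-mn<50),60,900):
  if 190<ce[1]<330: print(np.round(ce,1),s[2:5],ray(c,ce,.11)[:2].round(4))
"
```

```text
t 15.7 pos [ 0.4925 -0.0481  0.064 ] q [ 0.189 -0.046  2.436 -0.974  0.61   0.187] F [-0.38 -0.42  0.31] w 0.995 g 0.0
z axis [ 0.407 -0.405 -0.819] y [0.708 0.707 0.003]
[ 0.49070602 -0.04670602  0.06143611]
1 x [0.07, -0.0, 0.02] [0.02, 0.01, -0.02]
[314.8 202.8] [ 26  25 492] [ 6.129e-01 -1.000e-04]
[264.9 204.7] [ 26  24 491] [0.6069 0.1025]
[333.2 265.2] [ 25  24 450] [ 0.484  -0.0396]
[397.6 272.2] [ 24  25 476] [ 0.4722 -0.1693]
[165.7 288.7] [ 26  27 519] [0.4309 0.2939]
[307.7 285.9] [24 27 89] [0.4415 0.011 ]
[258.1 313.1] [ 43  32 171] [0.386  0.1078]
[358.2 310.3] [ 25  25 497] [ 0.3949 -0.0903]
[405.1 321.4] [ 25  26 506] [ 0.3747 -0.1829]
[262.9 327.8] [17 12 86] [0.3576 0.0974]
```

Emit:
apply_moves(
  fingers=[1,0.3,0.3,0.3,0.3,0.3,0.3,0.3,0.3,0.3,0.3,0.3],
  travel=[
    [0.07,0,0.02],
    [0,0,0],
    [0,0,0],
    [0,0,0],
    [0,0,0],
    [0,0,0],
    [-0.3,0,-0.43],
    [-0.3,0,-0.43],
    [-0.3,0,-0.43],
    [-0.3,0,-0.43],
    [0,0,0],
    [0,0,0],
  ],
  rotation=[
    [0,0,0],
    [0,0,0],
    [0,0,0],
    [0,0,0],
    [0,0,0],
    [0,0,0],
    [0,0,0],
    [0,0,0],
    [0,0,0],
    [0,0,0],
    [0,0,0],
    [0,0,0],
  ],
)

```text
time: 16.95
tool_pos: [0.4896, -0.0464, 0.1645]
tcp_rot: [0.982, 2.364, -0.306]
wrist_force: [0.0, -0.2, -3.2]
width: 0.583
grip_force: 43.8
```

```bash
python3 -c "
from h import *
weigh(8); st()
"
```

```text
F mean [-0.36  0.15 -3.46] sem [0.27 0.14 0.16]
t 17.35 pos [ 0.4897 -0.0465  0.1644] q [ 0.195 -0.236  2.363 -0.734  0.789 -0.119] F [ 0.72  0.11 -3.26] w 0.582 g 43.8
z axis [ 0.406 -0.405 -0.819] y [0.707 0.707 0.001]
```

```bash
python3 -c "
from h import *
weigh(20); st()
W=[((.50,.03,.20),-25,4),((.53,.10,.17),-5,4),((.55,.1095,.143),0,3),((.623,.1095,.1425),1,5)]
q0=read_state()['q']
for g,a,n in W: q0,e=ik(G(g,a,35),a,35,q0);print(q0,round(e,4))
plan(*[(G(g,a,35),a,35,n) for g,a,n in W])
"
```

```text
F mean [-0.1   0.14 -2.95] sem [0.08 0.14 0.12]
t 18.35 pos [ 0.4902 -0.0464  0.1654] q [ 0.195 -0.237  2.363 -0.734  0.79  -0.119] F [-0.56 -0.82 -2.19] w 0.585 g 43.8
z axis [ 0.407 -0.405 -0.819] y [0.707 0.707 0.002]
[ 0.25  -0.298  2.368 -0.622  0.673 -0.467] 0.0
[ 0.259 -0.22   2.373 -0.466  0.448 -0.856] 0.0
[ 0.228 -0.139  2.367 -0.399  0.34  -1.002] 0.0
[ 0.184  0.006  2.234 -0.315  0.312 -1.131] 0.0
4 [[0.1, 0.32, -0.18], [0.07, 0.34, -0.17], [0.05, 0.35, -0.15], [0.02, 0.36, -0.13]] [-0.47, 0.0, -0.69]
4 [[0.1, 0.4, 0.11], [0.07, 0.4, 0.13], [0.04, 0.4, 0.15], [0.01, 0.39, 0.17]] [-0.48, -0.0, -0.68]
3 x [-0.0, 0.08, 0.22] [-0.16, -0.0, -0.23]
5 x [-0.24, 0.0, 0.17] [-0.02, -0.0, -0.03]
```

This one weighs about 3.1 N (316 g), so it is the middle one and goes to the two-dot well.

Emit:
apply_moves(
  fingers=[0.3,0.3,0.3,0.3,0.3,0.3,0.3,0.3,0.3,0.3],
  travel=[
    [0.1,0.32,-0.18],
    [0.07,0.34,-0.17],
    [0.05,0.35,-0.15],
    [0.02,0.36,-0.13],
    [0.1,0.4,0.11],
    [0.07,0.4,0.13],
    [0.04,0.4,0.15],
    [0.01,0.39,0.17],
    [0,0,0],
    [0,0,0],
  ],
  rotation=[
    [-0.47,0,-0.69],
    [-0.47,0,-0.69],
    [-0.47,0,-0.69],
    [-0.47,0,-0.69],
    [-0.48,0,-0.68],
    [-0.48,0,-0.68],
    [-0.48,0,-0.68],
    [-0.48,0,-0.68],
    [0,0,0],
    [0,0,0],
  ],
)

```text
time: 19.35
tool_pos: [0.5401, 0.0987, 0.1546]
tcp_rot: [0.112, 2.53, -0.038]
wrist_force: [0.1, -1.0, -2.4]
width: 0.579
grip_force: 43.8
```

```bash
python3 -c "
from h import *
st();print(G((.53,.10,.17),-5,35))
W=[((.55,.1095,.146),0,4),((.623,.1095,.144),1,5)]
plan(*[(G(g,a,35),a,35,n) for g,a,n in W])
print(G(W[1][0],1,35))
"
```

```text
t 19.35 pos [0.5401 0.0987 0.1546] q [ 0.261 -0.221  2.372 -0.468  0.454 -0.854] F [ 0.07 -0.97 -2.39] w 0.579 g 43.8
z axis [ 0.57  -0.053 -0.82 ] y [ 0.089  0.996 -0.002]
[0.54085648 0.09905018 0.15443611]
4 x [-0.01, 0.06, 0.16] [-0.13, -0.0, -0.17]
5 x [-0.23, 0.0, 0.17] [-0.02, -0.0, -0.03]
[0.63389629 0.1096902  0.12843611]
```

Emit:
apply_moves(
  fingers=[0.3,0.3,0.3,0.3,0.3,0.3,0.3,0.3,0.3,0.3,0.3],
  travel=[
    [-0.01,0.06,0.16],
    [-0.01,0.06,0.16],
    [-0.01,0.06,0.16],
    [-0.01,0.06,0.16],
    [-0.23,0,0.17],
    [-0.23,0,0.17],
    [-0.23,0,0.17],
    [-0.23,0,0.17],
    [-0.23,0,0.17],
    [0,0,0],
    [0,0,0],
  ],
  rotation=[
    [-0.13,0,-0.17],
    [-0.13,0,-0.17],
    [-0.13,0,-0.17],
    [-0.13,0,-0.17],
    [-0.02,0,-0.03],
    [-0.02,0,-0.03],
    [-0.02,0,-0.03],
    [-0.02,0,-0.03],
    [-0.02,0,-0.03],
    [0,0,0],
    [0,0,0],
  ],
)

```text
time: 20.45
tool_pos: [0.6328, 0.1108, 0.1278]
tcp_rot: [-0.025, 2.531, 0.011]
wrist_force: [-0.9, 0.3, -3.6]
width: 0.582
grip_force: 43.8
```

```bash
python3 -c "
from h import *
st()
# final: bottom = .042-.0140, g=.0765
plan((G((.623,.1095,.1045),1,35),1,35,8))
c=read_camera('side');cv2.imwrite('pics/s5.png',cv2.resize(c['image'][150:330,230:430],None,fx=3.2,fy=3.2)[:,:,::-1])"
```

```text
t 20.45 pos [0.6328 0.1108 0.1278] q [ 0.184  0.003  2.234 -0.301  0.314 -1.148] F [-0.89  0.26 -3.58] w 0.582 g 43.8
z axis [ 0.573  0.014 -0.82 ] y [-0.021  1.     0.002]
8 x [0.05, -0.0, 0.08] [0.0, -0.0, 0.0]
```

View pics/s5.png

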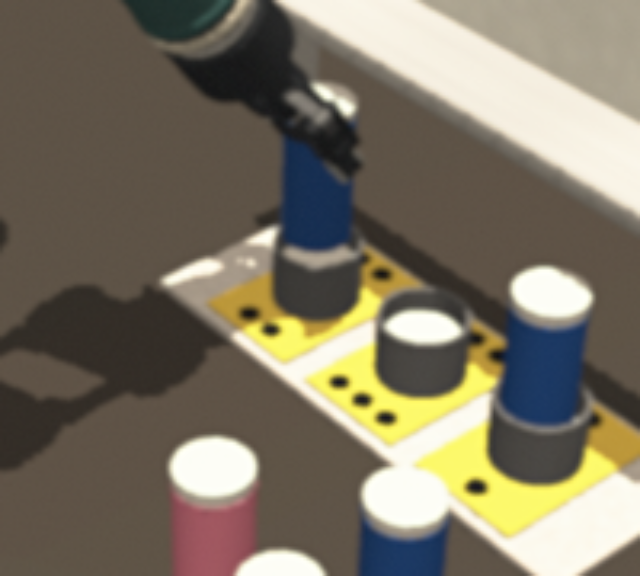

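The middle canister (bottom near 318,250) is over the two-dot cup. The light one stands in its cup at 545,340. I'll lower it now.

Emit:
apply_moves(
  fingers=[0.3,0.3,0.3,0.3,0.3,0.3,0.3,0.3,0.3,0.3],
  travel=[
    [0.05,-0.01,0.08],
    [0.05,-0.01,0.08],
    [0.05,0,0.08],
    [0.05,0,0.08],
    [0.05,0,0.08],
    [0.05,0,0.08],
    [0.05,0,0.08],
    [0.05,0,0.08],
    [0,0,0],
    [0,0,0],
  ],
  rotation=[
    [0,0,0],
    [0,0,0],
    [0,0,0],
    [0,0,0],
    [0,0,0],
    [0,0,0],
    [0,0,0],
    [0,0,0],
    [0,0,0],
    [0,0,0],
  ],
)

```text
time: 21.5
tool_pos: [0.6351, 0.1102, 0.0908]
tcp_rot: [-0.026, 2.53, 0.012]
wrist_force: [-0.9, 0.9, -0.4]
width: 0.582
grip_force: 44.0
```

```bash
python3 -c "
from h import *
weigh(6);st(); print(G((.623,.1095,.1045),1,35))"
```

```text
F mean [-0.98  0.45 -0.2 ] sem [0.26 0.16 0.2 ]
t 21.8 pos [0.635  0.1102 0.0909] q [ 0.182  0.066  2.255 -0.401  0.232 -1.047] F [-0.29  0.49 -0.82] w 0.576 g 44.0
z axis [ 0.574  0.014 -0.819] y [-0.021  1.     0.003]
[0.63389629 0.1096902  0.08893611]
```

Emit:
apply_moves(
  fingers=[1,1,1,1,1,1,1,1,1],
  travel=[
    [0,0,0],
    [0,0,0],
    [0,0,0],
    [0,0,0],
    [0,0,-0.4],
    [0,0,-0.5],
    [0,0,-0.6],
    [0,0,-0.7],
    [0,0,0],
  ],
  rotation=[
    [0,0,0],
    [0,0,0],
    [0,0,0],
    [0,0,0],
    [0,0,0],
    [0,0,0],
    [0,0,0],
    [0,0,0],
    [0,0,0],
  ],
)

```text
time: 22.7
tool_pos: [0.5728, 0.1092, 0.1858]
tcp_rot: [-0.026, 2.522, 0.014]
wrist_force: [2.1, 0.1, 0.6]
width: 1.0
grip_force: 0.0
```

```bash
python3 -c "
from h import *
st()
for a in (-50,-45,-40):
  for z in (.2,.077): print(a,z,ik(G((.472,-.169,z),a,35),a,35,[0.1,0,2.4,-.8,.6,0]))
W=[((.50,.08,.23),-10,35,4),((.48,-.05,.23),-30,35,4),((.472,-.169,.20),-45,35,4)]
q0=read_state()['q']
for g,a,t,n in W: q0,e=ik(G(g,a,t),a,t,q0);print(q0,round(e,4))
plan(*[(G(g,a,t),a,t,n) for g,a,t,n in W])
c=read_camera('side');cv2.imwrite('pics/s6.png',cv2.resize(c['image'][150:380,230:430],None,fx=2.6,fy=2.6)[:,:,::-1])"
```

```text
t 22.7 pos [0.5728 0.1092 0.1858] q [ 0.208 -0.207  2.301 -0.243  0.448 -1.197] F [2.1  0.06 0.58] w 1.0 g 0.0
z axis [ 0.58   0.016 -0.814] y [-0.022  1.     0.004]
-50 0.2 (array([-0.141, -0.287,  2.36 , -0.642,  0.694, -0.416]), 7.906486319695082e-07)
-50 0.077 (array([-0.141, -0.064,  2.46 , -1.007,  0.471,  0.016]), 1.1193847508437822e-06)
-45 0.2 (array([-0.178, -0.314,  2.379, -0.582,  0.638, -0.569]), 7.22755872840037e-07)
-45 0.077 (array([-0.178, -0.088,  2.481, -0.996,  0.401, -0.097]), 4.5797329728449556e-07)
-40 0.2 (array([-0.22 , -0.338,  2.396, -0.497,  0.586, -0.743]), 1.1339592693672494e-06)
-40 0.077 (array([-0.22 , -0.109,  2.499, -0.955,  0.329, -0.239]), 1.1703970321076052e-06)
[ 0.27  -0.368  2.356 -0.429  0.635 -0.848] 0.0
[ 0.061 -0.404  2.379 -0.51   0.705 -0.673] 0.0
[-0.178 -0.314  2.379 -0.582  0.638 -0.569] 0.0
4 [[0.17, -0.15, -0.3], [0.17, -0.16, -0.29], [0.16, -0.18, -0.29], [0.15, -0.19, -0.28]] [0.28, 0.02, 0.38]
4 [[-0.01, -0.68, 0.01], [-0.06, -0.67, 0.04], [-0.11, -0.66, 0.07], [-0.15, -0.65, 0.11]] [0.48, -0.0, 0.68]
4 [[-0.13, -0.55, 0.27], [-0.16, -0.53, 0.29], [-0.18, -0.51, 0.31], [-0.21, -0.49, 0.33]] [0.36, 0.0, 0.51]
```

View pics/s6.png

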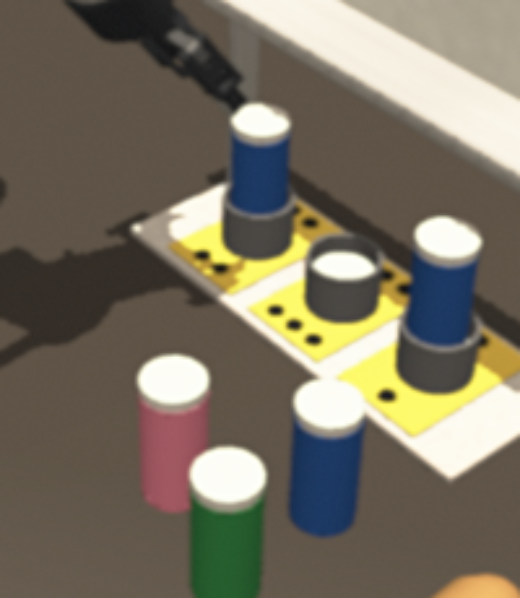

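Both placed canisters stand upright in their wells, and the pink and green look-alikes are still standing. Only the last blue canister (325,460) remains, so I go there.

Emit:
apply_moves(
  fingers=[1,1,1,1,1,1,1,1,1,1,1,1],
  travel=[
    [0.17,-0.15,-0.3],
    [0.17,-0.16,-0.29],
    [0.16,-0.18,-0.29],
    [0.15,-0.19,-0.28],
    [-0.01,-0.68,0.01],
    [-0.06,-0.67,0.04],
    [-0.11,-0.66,0.07],
    [-0.15,-0.65,0.11],
    [-0.13,-0.55,0.27],
    [-0.16,-0.53,0.29],
    [-0.18,-0.51,0.31],
    [-0.21,-0.49,0.33],
  ],
  rotation=[
    [0.28,0.02,0.38],
    [0.28,0.02,0.38],
    [0.28,0.02,0.38],
    [0.28,0.02,0.38],
    [0.48,0,0.68],
    [0.48,0,0.68],
    [0.48,0,0.68],
    [0.48,0,0.68],
    [0.36,0,0.51],
    [0.36,0,0.51],
    [0.36,0,0.51],
    [0.36,0,0.51],
  ],
)

```text
time: 23.95
tool_pos: [0.4779, -0.1782, 0.1791]
tcp_rot: [0.984, 2.373, -0.321]
wrist_force: [0.4, 0.2, -0.4]
width: 0.998
grip_force: 0.0
```

Emit:
apply_moves(
  fingers=[1,1],
  travel=[
    [0,0,0],
    [0,0,0],
  ],
  rotation=[
    [0,0,0],
    [0,0,0],
  ],
)

```text
time: 24.15
tool_pos: [0.4779, -0.1773, 0.1792]
tcp_rot: [0.982, 2.374, -0.32]
wrist_force: [-0.2, 0.1, -0.2]
width: 0.998
grip_force: 0.0
```

```bash
python3 -c "
from h import *
st();
T=[(G((.472,-.1693,z),-45,35),-45,35,n) for z,n in ((.19,2),(.077,6))]
print(T[0][0]);plan(*T)"
```

```text
t 24.15 pos [ 0.4779 -0.1773  0.1792] q [-0.176 -0.304  2.38  -0.59   0.643 -0.56 ] F [-0.18  0.15 -0.21] w 0.998 g 0.0
z axis [ 0.395 -0.409 -0.823] y [ 0.708  0.706 -0.011]
[ 0.47970602 -0.17700602  0.17443611]
2 x [0.02, 0.02, 0.05] [-0.05, -0.03, 0.02]
6 x [0.22, 0.0, 0.31] [0.0, -0.0, 0.0]
```

Emit:
apply_moves(
  fingers=[1,1,1,1,1,1,1,1,1,1],
  travel=[
    [0.02,0.02,0.05],
    [0.02,0.02,0.05],
    [0.22,0,0.31],
    [0.22,0,0.31],
    [0.22,0,0.31],
    [0.22,0,0.31],
    [0.22,0,0.31],
    [0.22,0,0.31],
    [0,0,0],
    [0,0,0],
  ],
  rotation=[
    [-0.05,-0.03,0.02],
    [-0.05,-0.03,0.02],
    [0,0,0],
    [0,0,0],
    [0,0,0],
    [0,0,0],
    [0,0,0],
    [0,0,0],
    [0,0,0],
    [0,0,0],
  ],
)

```text
time: 25.15
tool_pos: [0.4804, -0.1754, 0.0615]
tcp_rot: [0.976, 2.365, -0.307]
wrist_force: [0.0, -0.8, 0.7]
width: 0.997
grip_force: 0.0
```

```bash
python3 -c "
from h import *
st(); plan((G((.472,-.1693,.077),-45,35),-45,35,1))
c=read_camera('top');im=c['image'].astype(int);mn=im.min(2)
for ce,s in blobs((mn>140)&(im.max(2)-mn<50),60,900):
  if 190<ce[1]<330: print(np.round(ce,1),s[2:5],ray(c,ce,.11)[:2].round(4))"
```

```text
t 25.15 pos [ 0.4804 -0.1754  0.0615] q [-0.175 -0.088  2.481 -0.999  0.4   -0.093] F [ 0.04 -0.84  0.71] w 0.997 g 0.0
z axis [ 0.408 -0.405 -0.818] y [0.705 0.709 0.001]
1 x [-0.01, -0.03, 0.01] [0.02, 0.01, 0.02]
[260.  193.6] [ 25  22 421] [0.6303 0.1136]
[314.8 202.8] [ 26  25 495] [ 6.128e-01 -1.000e-04]
[397.9 272. ] [ 24  25 464] [ 0.4726 -0.1698]
[165.7 288.7] [ 26  27 520] [0.4309 0.2938]
[379.7 293. ] [22 22 65] [ 0.4299 -0.133 ]
[404.4 324.7] [ 25  24 443] [ 0.3683 -0.1815]
```

Emit:
apply_moves(
  fingers=[1,0.3,0.3,0.3,0.3,0.3,0.3,0.3,0.3,0.3,0.3,0.3],
  travel=[
    [-0.01,-0.03,0.01],
    [0,0,0],
    [0,0,0],
    [0,0,0],
    [0,0,0],
    [0,0,0],
    [-0.23,0,-0.33],
    [-0.28,0,-0.4],
    [-0.3,0,-0.43],
    [-0.3,0,-0.43],
    [-0.3,0,-0.43],
    [0,0,0],
  ],
  rotation=[
    [0,0,0],
    [0,0,0],
    [0,0,0],
    [0,0,0],
    [0,0,0],
    [0,0,0],
    [0,0,0],
    [0,0,0],
    [0,0,0],
    [0,0,0],
    [0,0,0],
    [0,0,0],
  ],
)

```text
time: 26.4
tool_pos: [0.4813, -0.1776, 0.1882]
tcp_rot: [0.977, 2.357, -0.305]
wrist_force: [1.5, -0.4, -3.5]
width: 0.581
grip_force: 44.0
```

```bash
python3 -c "
from h import *
weigh(8);st()
W=[((.50,-.09,.215),-25,4),((.525,-.01,.18),-2,5),((.55,0,.146),1,3),((.629,0,.144),1,5)]
q0=read_state()['q']
for g,a,n in W: q0,e=ik(G(g,a,35),a,35,q0);print(q0,round(e,4))
plan(*[(G(g,a,35),a,35,n) for g,a,n in W])
c=read_camera('top');im=c['image'].astype(int);mn=im.min(2)
for ce,s in blobs((mn>140)&(im.max(2)-mn<50),60,900):
  if 190<ce[1]<330: print(np.round(ce,1),s[2:5],ray(c,ce,.11)[:2].round(4))"
```

```text
F mean [ 0.25 -0.24 -5.14] sem [0.17 0.18 0.22]
t 26.8 pos [ 0.4783 -0.1772  0.1825] q [-0.181 -0.315  2.383 -0.581  0.635 -0.571] F [ 0.45 -0.3  -5.14] w 0.578 g 44.0
z axis [ 0.405 -0.405 -0.82 ] y [ 0.706  0.708 -0.   ]
[-0.107 -0.362  2.381 -0.353  0.566 -0.994] 0.0
[-0.085 -0.296  2.407  0.07   0.421 -1.674] 0.0
[-0.078 -0.18   2.394  0.173  0.324 -1.813] 0.0
[-0.064 -0.009  2.246  0.16   0.299 -1.792] 0.0
4 [[0.1, 0.4, -0.17], [0.07, 0.42, -0.15], [0.04, 0.43, -0.13], [0.01, 0.44, -0.11]] [-0.48, -0.0, -0.68]
5 [[0.12, 0.35, 0.09], [0.1, 0.35, 0.1], [0.07, 0.35, 0.12], [0.05, 0.35, 0.14], [0.03, 0.35, 0.15]] [-0.44, 0.0, -0.63]
3 x [-0.0, 0.08, 0.28] [-0.1, -0.0, -0.14]
5 x [-0.25, -0.01, 0.19] [-0.0, 0.0, 0.0]
[260.  193.6] [ 25  22 423] [0.6304 0.1136]
[314.8 202.8] [ 26  25 494] [ 6.128e-01 -1.000e-04]
[409.6 264.8] [ 27  27 548] [ 0.4875 -0.1936]
[165.7 288.7] [ 26  27 522] [0.4309 0.2939]
[391.3 288.8] [27 28 90] [ 0.4387 -0.1563]
[405.7 321.8] [ 25  26 470] [ 0.3741 -0.1841]
```

It pulls about 5.1 N, so it is the heaviest, and it goes to the three-dot well.

Emit:
apply_moves(
  fingers=[0.3,0.3,0.3,0.3,0.3,0.3,0.3,0.3,0.3,0.3,0.3],
  travel=[
    [0.1,0.4,-0.17],
    [0.07,0.42,-0.15],
    [0.04,0.43,-0.13],
    [0.01,0.44,-0.11],
    [0.12,0.35,0.09],
    [0.1,0.35,0.1],
    [0.07,0.35,0.12],
    [0.05,0.35,0.14],
    [0.03,0.35,0.15],
    [0,0,0],
    [0,0,0],
  ],
  rotation=[
    [-0.48,0,-0.68],
    [-0.48,0,-0.68],
    [-0.48,0,-0.68],
    [-0.48,0,-0.68],
    [-0.44,0,-0.63],
    [-0.44,0,-0.63],
    [-0.44,0,-0.63],
    [-0.44,0,-0.63],
    [-0.44,0,-0.63],
    [0,0,0],
    [0,0,0],
  ],
)

```text
time: 27.95
tool_pos: [0.5364, -0.0107, 0.1655]
tcp_rot: [0.043, 2.529, -0.014]
wrist_force: [0.8, 0.3, -4.2]
width: 0.583
grip_force: 44.1
```

```bash
python3 -c "
from h import *
st();print(G((.525,-.01,.18),-2,35))
W=[((.55,0,.147),1,4),((.629,0,.144),1,5)]
plan(*[(G(g,a,35),a,35,n) for g,a,n in W])
print(G(W[1][0],1,35))
"
```

```text
t 27.95 pos [ 0.5364 -0.0107  0.1655] q [-0.085 -0.297  2.406  0.071  0.422 -1.678] F [ 0.81  0.34 -4.25] w 0.583 g 44.1
z axis [ 0.574 -0.02  -0.818] y [ 0.034  0.999 -0.   ]
[ 0.53589131 -0.01038033  0.16443611]
4 x [-0.0, 0.06, 0.21] [-0.07, 0.0, -0.1]
5 x [-0.25, -0.01, 0.19] [-0.0, 0.0, -0.0]
[6.39896292e-01 1.90195493e-04 1.28436111e-01]
```

Emit:
apply_moves(
  fingers=[0.3,0.3,0.3,0.3,0.3,0.3,0.3,0.3,0.3,0.3,0.3],
  travel=[
    [0,0.06,0.21],
    [0,0.06,0.21],
    [0,0.06,0.21],
    [0,0.06,0.21],
    [-0.25,-0.01,0.19],
    [-0.25,-0.01,0.19],
    [-0.25,-0.01,0.19],
    [-0.25,-0.01,0.19],
    [-0.25,-0.01,0.19],
    [0,0,0],
    [0,0,0],
  ],
  rotation=[
    [-0.07,0,-0.1],
    [-0.07,0,-0.1],
    [-0.07,0,-0.1],
    [-0.07,0,-0.1],
    [0,0,0],
    [0,0,0],
    [0,0,0],
    [0,0,0],
    [0,0,0],
    [0,0,0],
    [0,0,0],
  ],
)

```text
time: 29.05
tool_pos: [0.6397, 0.0001, 0.1286]
tcp_rot: [-0.023, 2.529, 0.007]
wrist_force: [-1.0, 0.9, -4.6]
width: 0.582
grip_force: 44.1
```

```bash
python3 -c "
from h import *
st()
# final bottom .042-.0215, g~.077 
plan((G((.629,0,.144),1,35),1,35,1),(G((.629,0,.098),1,35),1,35,10))
c=read_camera('side');cv2.imwrite('pics/s7.png',cv2.resize(c['image'][150:330,230:430],None,fx=3.2,fy=3.2)[:,:,::-1])"
```

```text
t 29.05 pos [6.397e-01 1.000e-04 1.286e-01] q [-0.065 -0.011  2.247  0.163  0.298 -1.794] F [-0.98  0.86 -4.63] w 0.582 g 44.1
z axis [ 0.575  0.01  -0.818] y [-0.018  1.     0.   ]
1 x [-0.0, 0.0, 0.01] [0.0, 0.02, 0.0]
10 x [0.05, -0.0, 0.08] [0.0, 0.0, 0.0]
```

View pics/s7.png

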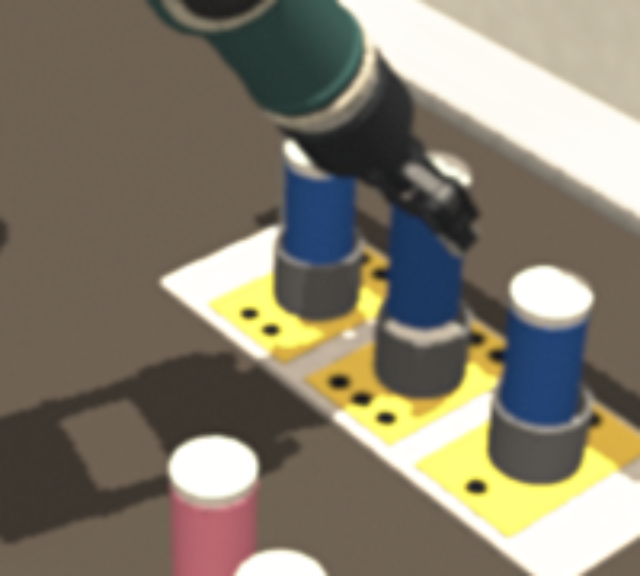

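The heavy canister (bottom near 427,325) is over the three-dot cup (422,355), and both others are still upright. I'll lower it.

Emit:
apply_moves(
  fingers=[0.3,0.3,0.3,0.3,0.3,0.3,0.3,0.3,0.3,0.3,0.3,0.3],
  travel=[
    [0.05,0,0.08],
    [0.05,0,0.08],
    [0.05,0,0.08],
    [0.05,0,0.08],
    [0.05,0,0.08],
    [0.05,0,0.08],
    [0.05,0,0.08],
    [0.05,0,0.08],
    [0.05,0,0.08],
    [0.05,0,0.07],
    [0,0,0],
    [0,0,0],
  ],
  rotation=[
    [0,0,0],
    [0,0,0],
    [0,0,0],
    [0,0,0],
    [0,0,0],
    [0,0,0],
    [0,0,0],
    [0,0,0],
    [0,0,0],
    [0,0,0],
    [0,0,0],
    [0,0,0],
  ],
)

```text
time: 30.3
tool_pos: [0.6427, 0.0002, 0.0831]
tcp_rot: [-0.023, 2.526, 0.007]
wrist_force: [-1.1, 0.9, -0.1]
width: 0.582
grip_force: 44.5
```

```bash
python3 -c "
from h import *
weigh(6);st(); print(G((.629,0,.098),1,35))"
```

```text
F mean [-0.28  0.6  -0.2 ] sem [0.17 0.17 0.21]
t 30.6 pos [6.426e-01 2.000e-04 8.310e-02] q [-0.064  0.07   2.271  0.25   0.192 -1.884] F [-0.22  0.01  0.43] w 0.58 g 44.5
z axis [ 0.577  0.01  -0.817] y [-0.018  1.    -0.   ]
[6.39896292e-01 1.90195493e-04 8.24361112e-02]
```

The force is close to zero, so the canister is resting on its pad. I'll release and retreat.

Emit:
apply_moves(
  fingers=[1,1,1,1,1,1,1,1,1,1,1],
  travel=[
    [0,0,0],
    [0,0,0],
    [0,0,0],
    [0,0,0],
    [0,0,-0.4],
    [0,0,-0.5],
    [0,0,-0.6],
    [0,0,-0.7],
    [0,0,-0.7],
    [0,0,0],
    [0,0,0],
  ],
  rotation=[
    [0,0,0],
    [0,0,0],
    [0,0,0],
    [0,0,0],
    [0,0,0],
    [0,0,0],
    [0,0,0],
    [0,0,0],
    [0,0,0],
    [0,0,0],
    [0,0,0],
  ],
)

```text
time: 31.7
tool_pos: [0.559, -0.0014, 0.2026]
tcp_rot: [-0.023, 2.524, 0.007]
wrist_force: [-0.2, -0.8, -0.5]
width: 1.0
grip_force: 0.0
```

```bash
python3 -c "
from h import *
st()
c=read_camera('side');cv2.imwrite('pics/s8.png',cv2.resize(c['image'][150:390,200:450],None,fx=2.4,fy=2.4)[:,:,::-1])"
```

```text
t 31.7 pos [ 0.559  -0.0014  0.2026] q [-0.083 -0.294  2.331  0.124  0.493 -1.763] F [-0.22 -0.85 -0.52] w 1.0 g 0.0
z axis [ 0.579  0.01  -0.816] y [-0.018  1.    -0.   ]
```

View pics/s8.png

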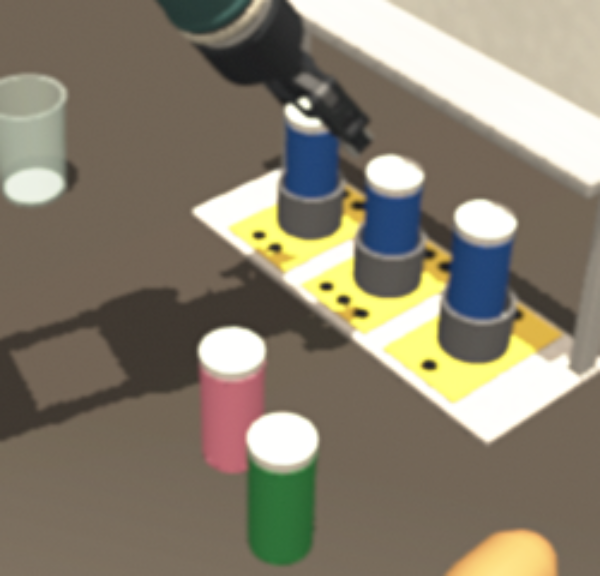

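All three canisters stand upright in their wells and the gripper is touching nothing (two-dot 310,165; three-dot 393,220; one-dot 480,275). Handing the job in.

```bash
python3 -c "
from workcell import *
print(finish_job())"
```

```text
the job is handed in; nothing more can be done
None
```

I loaded the lightest, middle and heaviest canisters (about 0.14, 0.32 and 0.5 kg) in that order into the one-, two- and three-dot wells and handed in at about 32 s with all three upright; the beaker and potato were not touched, but the gripper nudged the pink look-alike about 5 mm, and it stayed standing.

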